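Unpack the gourd charms and sort them by colour

TASK

Swing both flaps of the carton right open so that they stay folded outward, and only then take the painted mini gourds out one by one and lay each in the tray of its own colour: turquoise, purple or yellow. Leave the plain unpainted gourds in the carton and both flaps open, and do not disturb the lamp, the brush jar, the control box or the paint bottle.

Things in the scene. Friction and masses are not known exactly. Their poses are not given: they have to be found in the camera images.
- carton: shallow open-topped cardboard carton fixed to the bench, outside 196 (x) x 276 (y) x 54 mm high, walls and floor 4 mm, white paper on its floor. Origin: centre of the underside; x points from the near flap's side to the far flap's side, y along the flap hinges, z up. Two cardboard flaps cover its top and meet over the middle.
- flap_near (a joint): angle of the carton flap hinged on the rim at the robot (carton -x side), rad: 0 closed flat, 1.57 upright, 3.1 its stop, folded outward flat. Nearly free crease: let go, it falls shut if short of upright and falls open by itself past upright (balance near 1.46). Flap 95 mm from hinge to free edge, 272 mm long, 4 mm thick, 60 g.
- flap_near_bead (a point): centre of the round wooden bead, 26 mm in diameter, that serves as pull knob of the near flap; on the flap's outer face at mid-length, 58 mm from the hinge line and 26 mm above the plane of the hinge line (the flap's lower face) on a thin stem (10 mm). Moves with the flap on an arc about the hinge.
- flap_near_hinge (a point): middle of the hinge line of the near flap, on the top rim of the carton 54 mm above the bench; the hinge line runs along the carton's y.
- flap_far (a joint): angle of the carton flap hinged on the rim at the side away from the robot (carton +x side), rad: 0 closed flat, 1.57 upright, 3.1 its stop, folded outward flat. Nearly free crease: let go, it falls shut if short of upright and falls open by itself past upright (balance near 1.46). Flap 95 mm from hinge to free edge, 272 mm long, 4 mm thick, 60 g.
- flap_far_bead (a point): centre of the round wooden bead, 26 mm in diameter, that serves as pull knob of the far flap; on the flap's outer face at mid-length, 58 mm from the hinge line and 26 mm above the plane of the hinge line (the flap's lower face) on a thin stem (10 mm). Moves with the flap on an arc about the hinge.
- flap_far_hinge (a point): middle of the hinge line of the far flap, on the top rim of the carton 54 mm above the bench; the hinge line runs along the carton's y.
- turquoise_a: mini gourd charm, painted turquoise with white dots: a small hard pear shape, 36 mm across the belly, 43 mm tall, 24 mm flat foot, narrow top about 20 mm, 30 g, with a thin stalk. Origin: centre of the belly, 18 mm above the foot; z runs from foot to stalk. Starts standing in the carton. May be absent.
- turquoise_b: mini gourd charm, painted turquoise with white dots: a small hard pear shape, 36 mm across the belly, 43 mm tall, 24 mm flat foot, narrow top about 20 mm, 30 g, with a thin stalk. Origin: centre of the belly, 18 mm above the foot; z runs from foot to stalk. Starts standing in the carton. May be absent.
- purple_a: mini gourd charm, painted purple with white dots: a small hard pear shape, 36 mm across the belly, 43 mm tall, 24 mm flat foot, narrow top about 20 mm, 30 g, with a thin stalk. Origin: centre of the belly, 18 mm above the foot; z runs from foot to stalk. Starts standing in the carton. May be absent.
- purple_b: mini gourd charm, painted purple with white dots: a small hard pear shape, 36 mm across the belly, 43 mm tall, 24 mm flat foot, narrow top about 20 mm, 30 g, with a thin stalk. Origin: centre of the belly, 18 mm above the foot; z runs from foot to stalk. Starts standing in the carton. May be absent.
- yellow_a: mini gourd charm, painted bright yellow with white dots: a small hard pear shape, 36 mm across the belly, 43 mm tall, 24 mm flat foot, narrow top about 20 mm, 30 g, with a thin stalk. Origin: centre of the belly, 18 mm above the foot; z runs from foot to stalk. Starts standing in the carton. May be absent.
- yellow_b: mini gourd charm, painted bright yellow with white dots: a small hard pear shape, 36 mm across the belly, 43 mm tall, 24 mm flat foot, narrow top about 20 mm, 30 g, with a thin stalk. Origin: centre of the belly, 18 mm above the foot; z runs from foot to stalk. Starts standing in the carton. May be absent.
- plain_a: mini gourd charm, unpainted, plain brown: a small hard pear shape, 36 mm across the belly, 43 mm tall, 24 mm flat foot, narrow top about 20 mm, 30 g, with a thin stalk. Origin: centre of the belly, 18 mm above the foot; z runs from foot to stalk. Starts standing in the carton.
- plain_b: mini gourd charm, unpainted, plain brown: a small hard pear shape, 36 mm across the belly, 43 mm tall, 24 mm flat foot, narrow top about 20 mm, 30 g, with a thin stalk. Origin: centre of the belly, 18 mm above the foot; z runs from foot to stalk. Starts standing in the carton.
- tray_turquoise: turquoise open square tray fixed to the bench, outside 118 x 118 x 40 mm, white paper on its floor, walls and floor 4 mm (inside 110 x 110 x 36). Origin: centre of the underside; x, y along its sides, z up.
- tray_purple: purple open square tray fixed to the bench, outside 118 x 118 x 40 mm, white paper on its floor, walls and floor 4 mm (inside 110 x 110 x 36). Origin: centre of the underside; x, y along its sides, z up.
- tray_yellow: yellow open square tray fixed to the bench, outside 118 x 118 x 40 mm, white paper on its floor, walls and floor 4 mm (inside 110 x 110 x 36). Origin: centre of the underside; x, y along its sides, z up.
- lamp: bystander: pierced brown gourd lamp, 148 mm across, 200 mm tall, loose, origin at the centre of its foot
- jar: bystander: white ceramic brush jar, 76 mm across, 90 mm tall with brushes to 165 mm, loose, origin at the centre of its foot
- control_unit: bystander: white control box of the carving tool, 110 x 150 x 70 mm, loose, origin at the centre of its underside
- paint: bystander: paint bottle, 48 mm across, 95 mm tall, loose, origin at the centre of its foot

How it is judged:
By the outcome, as a careful person would: the job done as asked, in the order asked, and still so for the second after the job is handed in, with the robot touching nothing.
Of turquoise_a, turquoise_b, purple_a, purple_b, yellow_a, yellow_b only 4 to 6 are there at a start; the rules pass over those that are not, and their reading is None.
At some moment in a run one of turquoise_a, turquoise_b, purple_a, purple_b, yellow_a, yellow_b may be knocked a few centimetres aside while the robot is not near it.
Once in a run the grip may slacken for a moment while it holds something.
It also fails if it takes over 210 s, if anything falls off the work surface, if the arm or the gripper's body presses on something with over 40 N, if the wrist force passes 120 N, or if a joint passes its speed limit or range.

ROBOT

A 6-joint arm with a two-finger parallel gripper is mounted at the origin on the work surface. World frame = base frame: x ahead of the robot, y to its left, z up, the work surface at z = 0. Lengths are in mm, angles in degrees, forces in N, time in s.
With the tool pointing down it reaches from about 300 to 850 mm from the base axis. Payload 4.2 kg.
Tool frame: the origin (TCP) lies on the centre line of the jaws, within the pads' length; the fingertips stand 14 mm ahead of it and the grasp point (between the pads) lies 5 mm behind it; z points along the fingers, y is the line along which they close (so a half turn about z gives the same grasp; the last joint's range is limited). The gripper opens to 91 mm and grips with 3 to 60 N. Pads are 32 mm wide; open, the fingers measure 118 mm over their backs; the gripper's body (76 mm by 178 mm) begins 60 mm behind the grasp point.
Start: joints at [73.969, 18.312, 89.639, -0, 72.044, -1.146], TCP at [147.711, 555.719, 227.976] pointing down, gripper open.
Joint ranges: [-177.97, 177.97], [-48.28, 115.42], [12.27, 149.76], [-77.06, 257.06], [2.81, 150.46], [-146.56, 146.56]. Speed limits (degrees/s): [147.25, 147.25, 180, 180, 180, 180].

INTERFACE

Orientations are given as [roll, pitch, yaw] about the fixed x, y, z axes, in that order (R = Rz(yaw) Ry(pitch) Rx(roll)).
In Python, from workcell import * gives the robot as it stands. The module is installed in compiled form; this text tells all that it offers.
- The arm moves only by the shell command python3 -m crank 'ROWS' [FORCE]. ROWS is JSON, a list of rows, each an object of numbers: "grip": the finger opening in m, from 0 to 0.0912; "x", "y", "z": the shift along the tool's x, y, z in m; "yaw": the turn about the tool's z in rad. In form: [{"grip": .., "x": .., "y": .., "z": .., "yaw": ..}, ...]. A call has exactly 5 rows; each row is the pose to reach, as a shift and turn from the pose commanded when the call began, along the tool's axes at that moment; what a row does not reach only later rows make up. A row lasts 1/12 s, in which the tool goes at most 41.7 mm and 7.16 degrees, less where a joint would pass 70% of its speed; a pose out of reach is approached as far as the arm can. A call with a gripper value outside its range is refused whole. The fingers move at their own pace and stop on an object; FORCE is the grip in N (left out, the last holds). Time passes only in rows, so rows that repeat a pose let the fingers close, or fill a call up. It gives the time, the measured TCP pose, the force, the opening and the grip force at its end, in the units of the state.
- state(): the state, without advancing time (a new reading comes with each control period).
- grab_frame(name): name is "scene" or "top" or "wrist"; returns the picture (480x640x3 uint8, red, green, blue); there is no depth.
- camera_model(name): a dict with "intrinsics" (3x3 intrinsics, pixels), "R" (3x3) and "t" (3): a world point X has camera coordinates R X + t. Camera axes: x right, y down, z forward; pixel columns grow to the right and rows downward; lengths in mm; the calibration is good to about 2 mm. A picture is of the moment at which its call begins: read the wrist's pose just before it. camera_model takes no time and is no camera call; for the wrist camera it gives the pose at the moment of the call.
- job_done(): hands the job in; it is judged then, once.
The state is a dict: "time_s": time; "qpos": joint angles; "qvel": joint speeds; "effort": joint torques, N m; "ee_pos": TCP position; "ee_rot": TCP orientation; "force": force on the tool from outside, world axes, zero at the start; "torque": the same for the moment, N m; "gripper_width": finger opening in mm; "gripper_force": force on a finger pad.
Only numpy, scipy, OpenCV 4.12 (cv2) and the standard library are available. Lean on these libraries where they do the work, as an engineer would, in place of code of your own. Each camera call takes 0.05 s, during which the arm holds its last target. There are 200 camera calls.

## Working session

There is one attempt and no reset: what is moved stays moved. The work goes in short steps, Python scripts to look and compute and a shell command to move; the robot and the scene stay as the last step left them, time stands still between calls to the robot, and variables do not carry over. Pictures are saved under pics/ and viewed, at most 14 in all, crops included, and the job is handed in when it is done.

```bash
mkdir -p pics
cat > h.py <<'E'
from workcell import *
import numpy as np, cv2
from scipy.spatial.transform import Rotation as Ro
def ray(name,u,v,z,cam=None):
    c=cam or camera_model(name); K=np.array(c["intrinsics"]);R=np.array(c["R"]);t=np.array(c["t"]).ravel()
    o=-R.T@t; d=R.T@np.linalg.solve(K,[u,v,1]); return o+d*(z-o[2])/d[2]
def proj(name,X,cam=None):
    c=cam or camera_model(name); p=np.array(c["intrinsics"])@(np.array(c["R"])@np.array(X)+np.array(c["t"]).ravel()); return p[:2]/p[2]
def save(name,f):
    im=grab_frame(name); cv2.imwrite(f,im[:,:,::-1]); return im
def tool():
    s=state(); return np.array(s["ee_pos"]),Ro.from_euler('xyz',s["ee_rot"],degrees=True).as_matrix()
def to(x,y,z):
    p,R=tool(); return np.round(R.T@(np.array([x,y,z])-p)/1000,4)
E
python3 - <<'E'
from h import *
s=state();print(s)
save("top","pics/t1.png");save("scene","pics/s1.png")
for n in("top","scene","wrist"):
    c=camera_model(n);print(n,np.round(-np.array(c["R"]).T@np.array(c["t"]).ravel()),np.round(np.array(c["R"]),2).tolist(),np.array(c["intrinsics"])[0,0])
E
```

```text
{'time_s': 0.0, 'qpos': array([ 7.39705456e+01,  1.83524962e+01,  8.97052431e+01, -1.74933602e-03,
        7.20427757e+01, -1.14567433e+00]), 'qvel': array([-0.02769372,  0.03542946, -0.05793026, -0.12645265, -0.09032686,
       -0.0291064 ]), 'effort': array([ 3.08757089e-04, -4.12457550e+01, -2.31978035e+01,  7.28122308e-02,
        4.57224890e-02, -1.41708570e-04]), 'ee_pos': array([147.57162743, 555.2596916 , 227.11955577]), 'ee_rot': array([-1.79899472e+02, -3.46903295e-04,  1.65116760e+02]), 'force': array([-0.45345942,  0.33615208,  0.09296499]), 'torque': array([-0.0323943 , -0.03383271,  0.04513146]), 'gripper_force': 0.0, 'gripper_width': 90.96161320901223}
top [ 438.   -7. 1384.] [[-0.01, -1.0, -0.02], [-1.0, 0.01, -0.09], [0.09, 0.02, -1.0]] 434.9565951361963
scene [1333. -278. 1285.] [[0.31, 0.95, 0.01], [0.78, -0.25, -0.57], [-0.54, 0.19, -0.82]] 585.1682386433573
wrist [ 77. 575. 384.] [[0.26, 0.97, -0.0], [0.93, -0.25, 0.26], [0.25, -0.07, -0.97]] 346.88235502187
```

View pics/t1.png

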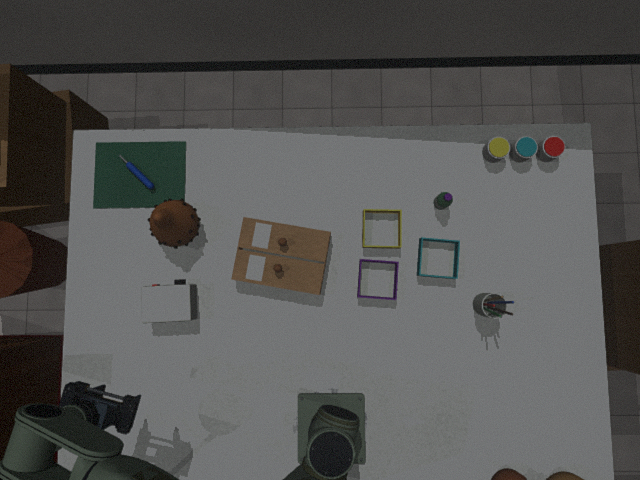

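View pics/s1.png

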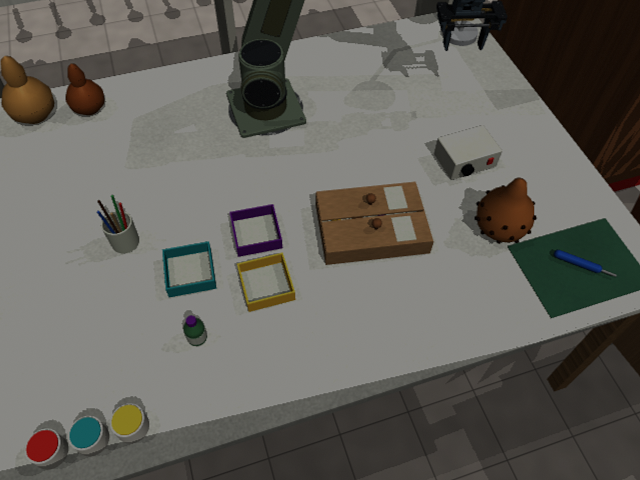

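The top view shows the carton near (282,257) slightly turned, with beads at about (283,242) and (278,268). The trays are yellow (381,229), purple (378,280) and turquoise (438,258). Next I'll enlarge that area.

Run:
```python
import cv2
a=cv2.imread("pics/t1.png")[200:310,225:475]
cv2.imwrite("pics/t1c.png",cv2.convertScaleAbs(cv2.resize(a,None,fx=3.2,fy=3.2,interpolation=3),alpha=1.3))
a=cv2.imread("pics/s1.png")[170:320,150:450]
cv2.imwrite("pics/s1c.png",cv2.resize(a,None,fx=2.6,fy=2.6,interpolation=3))
```

```text
(no output)
```

View pics/t1c.png

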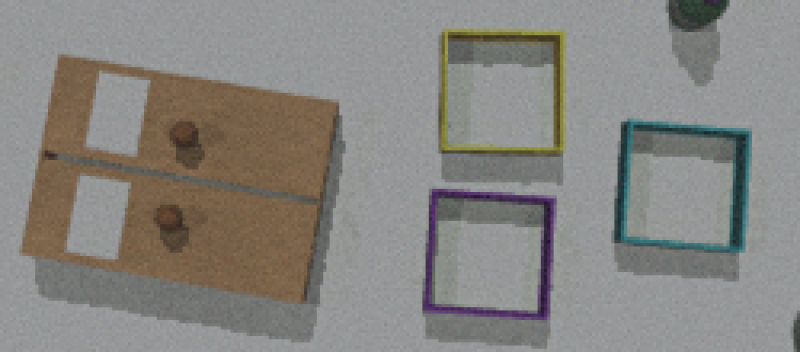

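View pics/s1c.png

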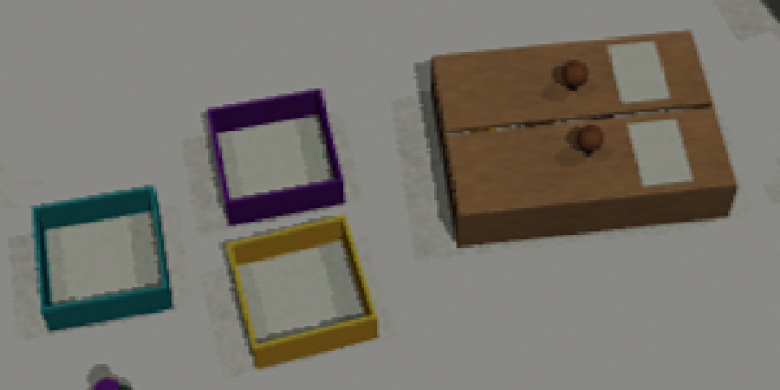

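The crop gives the carton's top corners, beads and tray rims. I'll turn these into positions.

Run:
```python
from h import *
f=lambda u,v,z:ray("top",225+u/3.2,200+v/3.2,z)[:2]
g=lambda u,v,z:ray("scene",150+u/2.6,170+v/2.6,z)[:2]
def sq(n,P,z,g=f):
    Q=np.array([g(u,v,z) for u,v in P]);e=np.roll(Q,-1,0)-Q
    print(n,Q.mean(0).round(1),"sides",np.linalg.norm(e,axis=1).round(),"ang",np.degrees(np.arctan2(e[:,1],e[:,0])).round(1))
sq("carton",[(58,55),(338,101),(304,302),(22,254)],58)
sq("yel",[(443,32),(564,33),(562,151),(441,151)],40)
sq("pur",[(433,191),(554,198),(547,318),(425,311)],40)
sq("tur",[(623,122),(749,131),(742,250),(616,241)],40)
sq("cartonS",[(432,56),(690,32),(735,185),(457,215)],58,g)
sq("yelS",[(227,242),(345,217),(377,320),(254,351)],40,g)
sq("purS",[(208,109),(321,90),(342,187),(229,206)],40,g)
sq("turS",[(34,206),(152,187),(170,290),(47,315)],40,g)
print("beads z80 top",f(184,133,80),f(169,217,80),"scene",g(591,139,80),g(574,73,80))
print("paint",ray("top",445,200,95),"jar",ray("top",492,303,90),"lamp",ray("top",174,222,100),"cu",ray("top",169,302,70))
```

```text
carton [526.2 147.2] sides [274. 194. 273. 194.] ang [-99.9 170.   80.1  -9.6]
yel [ 608.2 -164. ] sides [118. 115. 117. 116.] ang [-91.1 177.7  89.5  -1.8]
pur [ 450.9 -148.8] sides [116. 115. 116. 115.] ang [-93.8 175.4  86.4  -4.6]
tur [ 515.3 -334.9] sides [121. 115. 120. 115.] ang [-94.6 174.6  85.5  -4.9]
cartonS [528.5 150.2] sides [271. 193. 273. 195.] ang [  79.1  -10.6 -100.5  169. ]
yelS [ 613.4 -161.8] sides [116. 118. 116. 121.] ang [ 86.4  -1.6 -91.8 178. ]
purS [ 456.3 -145.5] sides [116. 122. 111. 121.] ang [ 84.3  -6.  -96.3 176.4]
turS [ 520.2 -333.4] sides [114. 119. 114. 124.] ang [ 83.4  -4.  -94.4 175.9]
beads z80 top [566.5204201  141.05318914] [487.43582055 155.01295799] scene [568.8930858  145.10479658] [487.90163281 158.65755873]
paint [ 685.5252112 -346.8966083   95.       ] jar [ 379.44752256 -474.96961343   90.        ] lamp [626.41954133 465.30617366 100.        ] cu [387.11238297 485.38231959  70.        ]
```

Run:
```python
from h import *
print(to(487.6,156,200), 169.8-state()["ee_rot"][2])
```

```text
[-0.4312 -0.2985  0.0277] 4.68216526968655
```

```bash
python3 -m crank '[{"x":-0.03,"y":-0.02,"grip":0.09},{"x":-0.06,"y":-0.042,"grip":0.09},{"x":-0.09,"y":-0.063,"grip":0.09},{"x":-0.12,"y":-0.084,"grip":0.09},{"x":-0.15,"y":-0.105,"grip":0.09}]' 
python3 -m crank '[{"x":-0.03,"y":-0.02,"grip":0.09},{"x":-0.06,"y":-0.042,"grip":0.09},{"x":-0.09,"y":-0.063,"grip":0.09},{"x":-0.12,"y":-0.084,"grip":0.09},{"x":-0.15,"y":-0.105,"grip":0.09}]' 
python3 -m crank '[{"x":-0.03,"y":-0.02,"grip":0.09,"yaw":-0.02},{"x":-0.06,"y":-0.042,"grip":0.09,"yaw":-0.04},{"x":-0.09,"y":-0.063,"grip":0.09,"yaw":-0.06},{"x":-0.12,"y":-0.084,"grip":0.09,"yaw":-0.082},{"x":-0.131,"y":-0.0885,"grip":0.09,"yaw":-0.082}]'
python3 - <<'E'
from h import *
s=state();print(s["time_s"],s["ee_pos"],s["ee_rot"],to(487.6,156,80))
cam=camera_model("wrist");save("wrist","pics/w1.png");print(proj("wrist",[487.6,156,80],cam))
E
```

```text
0.1 [147.59033755 555.31170456 227.2211139 ] [-1.79910754e+02 -3.07878479e-04  1.65117835e+02] [-0.4312 -0.2984  0.1477]
[ 71.22553872 576.31454946]validation failed for argument at $[0]...
validation failed for argument at $[0]...
validation failed for argument at $[0]...
```

View pics/w1.png

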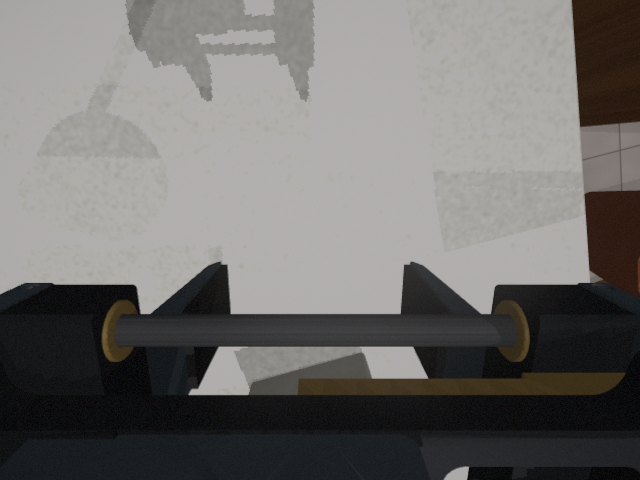

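The picture shows only bench and fingers because the arm didn't move: every row needs all five keys.

```bash
python3 -m crank '[{"x":-0.03,"y":-0.02,"z":0,"yaw":0,"grip":0.09},{"x":-0.06,"y":-0.042,"z":0,"yaw":0,"grip":0.09},{"x":-0.09,"y":-0.063,"z":0,"yaw":0,"grip":0.09},{"x":-0.12,"y":-0.084,"z":0,"yaw":0,"grip":0.09},{"x":-0.15,"y":-0.105,"z":0,"yaw":0,"grip":0.09}]' 
python3 -m crank '[{"x":-0.03,"y":-0.02,"z":0,"yaw":0,"grip":0.09},{"x":-0.06,"y":-0.042,"z":0,"yaw":0,"grip":0.09},{"x":-0.09,"y":-0.063,"z":0,"yaw":0,"grip":0.09},{"x":-0.12,"y":-0.084,"z":0,"yaw":0,"grip":0.09},{"x":-0.15,"y":-0.105,"z":0,"yaw":0,"grip":0.09}]' 
python3 -m crank '[{"x":-0.03,"y":-0.02,"z":0,"grip":0.07,"yaw":-0.02},{"x":-0.06,"y":-0.042,"z":0,"grip":0.06,"yaw":-0.04},{"x":-0.09,"y":-0.063,"z":0,"grip":0.05,"yaw":-0.06},{"x":-0.12,"y":-0.084,"z":0,"grip":0.05,"yaw":-0.082},{"x":-0.131,"y":-0.0885,"z":0,"grip":0.05,"yaw":-0.082}]'
python3 - <<'E'
from h import *
save("wrist","pics/w2.png")
s=state();print(s["time_s"],s["ee_pos"],s["ee_rot"],to(487.6,156,80),s["qpos"])
print(proj("wrist",[487.6,156,80]))
E
```

```text
time_s: 0.57
ee_pos: [266.3, 414.2, 227.7]
ee_rot: [-180.0, -0.0, 165.2]
force: [1.3, 0.4, 0.8]
gripper_width: 90.0
gripper_force: 0.0
time_s: 0.98
ee_pos: [384.4, 274.0, 227.9]
ee_rot: [180.0, -0.0, 165.1]
force: [0.3, -0.7, 0.0]
gripper_width: 90.2
gripper_force: 0.0
time_s: 1.4
ee_pos: [489.9, 152.9, 227.7]
ee_rot: [-179.9, 0.1, 169.6]
force: [0.3, -0.0, 0.1]
gripper_width: 59.6
gripper_force: 0.0
1.45 [490.57281935 153.4839837  227.61057214] [-1.79947113e+02  1.03781149e-01  1.69570215e+02] [0.0036 0.0021 0.1476] [ 16.14988231  12.79694318  97.47631256  -0.09996852  69.65762376
 -63.38558972]
[316.88931304 230.05524628]
```

View pics/w2.png

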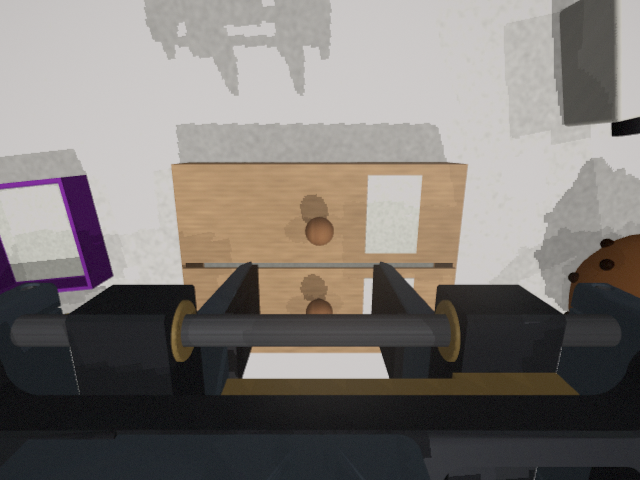

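The wrist view shows the near bead at (319,231) against a predicted (317,230), so the calibration is good. Now I'll descend, grasp the bead and swing it.

```bash
python3 -m crank '[{"x":0.01,"y":0.002,"z":0.04,"yaw":-0.003,"grip":0.05},{"x":0.01,"y":0.002,"z":0.08,"yaw":-0.003,"grip":0.05},{"x":0.01,"y":0.002,"z":0.12,"yaw":-0.003,"grip":0.05},{"x":0.01,"y":0.002,"z":0.148,"yaw":-0.003,"grip":0.05},{"x":0.01,"y":0.002,"z":0.148,"yaw":-0.003,"grip":0.05}]' 
python3 -m crank '[{"x":0,"y":0,"z":0,"yaw":0,"grip":0.04},{"x":0,"y":0,"z":0,"yaw":0,"grip":0.02},{"x":0,"y":0,"z":0,"yaw":0,"grip":0.015},{"x":0,"y":0,"z":0,"yaw":0,"grip":0.015},{"x":0,"y":0,"z":0,"yaw":0,"grip":0.015}]' 20
```

```text
time_s: 1.87
ee_pos: [473.1, 159.8, 74.8]
ee_rot: [-179.7, -0.7, 170.0]
force: [-0.2, -0.9, -0.0]
gripper_width: 50.0
gripper_force: 0.0
time_s: 2.28
ee_pos: [479.0, 158.2, 82.0]
ee_rot: [-179.8, 0.2, 170.1]
force: [1.1, -9.2, 3.4]
gripper_width: 24.9
gripper_force: 20.0
```

```bash
python3 -m crank '[{"x":0.003,"y":0,"z":-0.007,"yaw":0,"grip":0.015},{"x":0.007,"y":0,"z":-0.013,"yaw":0,"grip":0.015},{"x":0.012,"y":0,"z":-0.018,"yaw":0,"grip":0.015},{"x":0.02,"y":0,"z":-0.0255,"yaw":0,"grip":0.015},{"x":0.03,"y":0,"z":-0.031,"yaw":0,"grip":0.015}]' 20
python3 -m crank '[{"x":0.010,"y":0,"z":-0.004,"yaw":0,"grip":0.015},{"x":0.021,"y":0,"z":-0.006,"yaw":0,"grip":0.015},{"x":0.03,"y":0,"z":-0.006,"yaw":0,"grip":0.015},{"x":0.038,"y":0,"z":-0.006,"yaw":0,"grip":0.015},{"x":0.038,"y":0,"z":-0.006,"yaw":0,"grip":0.015}]' 20
```

```text
time_s: 2.7
ee_pos: [449.2, 163.6, 112.7]
ee_rot: [-179.8, 0.2, 170.0]
force: [1.2, -7.6, -0.7]
gripper_width: 24.9
gripper_force: 20.0
time_s: 3.12
ee_pos: [409.8, 170.7, 118.4]
ee_rot: [-179.9, 0.1, 170.1]
force: [-0.5, -7.6, 3.6]
gripper_width: 24.6
gripper_force: 20.0
```

```bash
python3 -m crank '[{"x":0.008,"y":0,"z":0.002,"yaw":0,"grip":0.015},{"x":0.016,"y":0,"z":0.005,"yaw":0,"grip":0.015},{"x":0.023,"y":0,"z":0.008,"yaw":0,"grip":0.015},{"x":0.025,"y":0,"z":0.009,"yaw":0,"grip":0.015},{"x":0.025,"y":0,"z":0.009,"yaw":0,"grip":0.015}]' 20
python3 -m crank '[{"x":0,"y":0,"z":0,"yaw":0,"grip":0.035},{"x":0,"y":0,"z":0,"yaw":0,"grip":0.05},{"x":0,"y":0,"z":0,"yaw":0,"grip":0.05},{"x":0,"y":0,"z":-0.03,"yaw":0,"grip":0.05},{"x":0,"y":0,"z":-0.06,"yaw":0,"grip":0.05}]' 20
python3 -m crank '[{"x":0,"y":0,"z":-0.03,"yaw":0,"grip":0.05},{"x":0,"y":0,"z":-0.06,"yaw":0,"grip":0.05},{"x":0,"y":0,"z":-0.08,"yaw":0,"grip":0.05},{"x":0,"y":0,"z":-0.08,"yaw":0,"grip":0.05},{"x":0,"y":0,"z":-0.08,"yaw":0,"grip":0.05}]' 20
python3 - <<'E'
from h import *
a=save("scene","pics/s2.png")[150:330,250:490,::-1]
cv2.imwrite("pics/s2c.png",cv2.resize(a,None,fx=3,fy=3,interpolation=3))
print(to(566.4,142,80))
E
```

```text
time_s: 3.53
ee_pos: [385.8, 175.1, 108.8]
ee_rot: [-179.9, 0.0, 170.1]
force: [-0.6, -6.8, 1.3]
gripper_width: 24.0
gripper_force: 20.0
time_s: 3.95
ee_pos: [385.6, 176.3, 168.1]
ee_rot: [-179.9, -0.2, 170.0]
force: [0.6, 1.0, -0.4]
gripper_width: 49.7
gripper_force: 0.0
time_s: 4.37
ee_pos: [387.2, 176.9, 249.2]
ee_rot: [179.9, 0.2, 170.0]
force: [-0.5, -0.3, -0.3]
gripper_width: 50.1
gripper_force: 0.0
[-0.1833 -0.0028  0.168 ]
```

View pics/s2c.png

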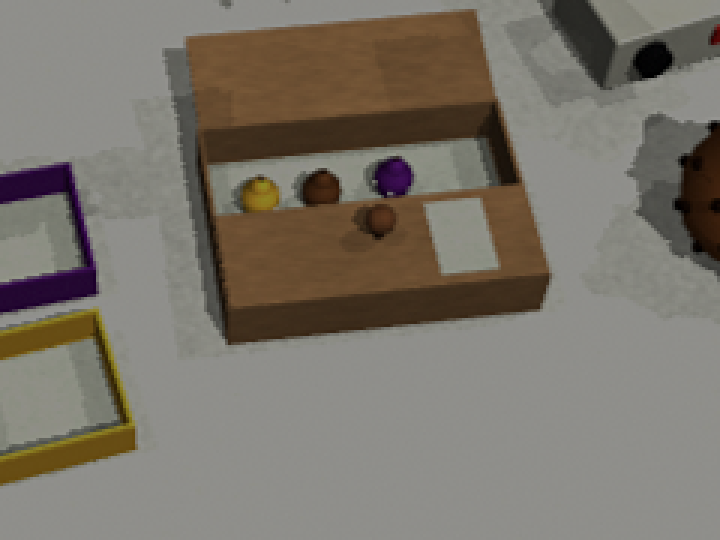

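Near flap lies folded out; yellow, plain and purple gourds stand in the open half. The far flap's bead is next.

```bash
python3 -m crank '[{"x":-0.04,"y":-0.003,"z":0,"yaw":0,"grip":0.05},{"x":-0.08,"y":-0.003,"z":0,"yaw":0,"grip":0.05},{"x":-0.12,"y":-0.003,"z":0,"yaw":0,"grip":0.05},{"x":-0.16,"y":-0.003,"z":0,"yaw":0,"grip":0.05},{"x":-0.189,"y":-0.003,"z":0.02,"yaw":0,"grip":0.05}]' 
python3 -m crank '[{"x":0,"y":0,"z":0.03,"yaw":0,"grip":0.05},{"x":0,"y":0,"z":0.06,"yaw":0,"grip":0.05},{"x":0,"y":0,"z":0.09,"yaw":0,"grip":0.05},{"x":0,"y":0,"z":0.12,"yaw":0,"grip":0.05},{"x":0,"y":0,"z":0.135,"yaw":0,"grip":0.05}]' 
python3 -c 'from h import *;print(to(566.4,142,80))'
```

```text
time_s: 4.83
ee_pos: [576.5, 140.2, 229.0]
ee_rot: [179.9, 0.3, 169.9]
force: [0.3, 0.4, 2.1]
gripper_width: 49.8
gripper_force: 0.0
time_s: 5.25
ee_pos: [568.7, 139.8, 87.3]
ee_rot: [-179.8, -0.5, 170.0]
force: [0.7, -0.1, 0.7]
gripper_width: 50.5
gripper_force: 0.0
[0.0026 0.0018 0.0073]
```

```bash
python3 -m crank '[{"x":0,"y":0,"z":0,"yaw":0,"grip":0.05},{"x":0,"y":0,"z":0,"yaw":0,"grip":0.05},{"x":0,"y":0,"z":0,"yaw":0,"grip":0.05},{"x":0,"y":0,"z":0,"yaw":0,"grip":0.05},{"x":0,"y":0,"z":0,"yaw":0,"grip":0.05}]' 
python3 -c 'from h import *;print(to(566.4,142,80))'
```

```text
time_s: 5.67
ee_pos: [572.9, 140.8, 94.4]
ee_rot: [179.9, 0.1, 170.0]
force: [-0.1, -0.4, -0.5]
gripper_width: 50.3
gripper_force: 0.0
[ 0.0067 -0.      0.0143]
```

```bash
python3 -m crank '[{"x":0,"y":0,"z":0.007,"yaw":0,"grip":0.045},{"x":0,"y":0,"z":0.014,"yaw":0,"grip":0.04},{"x":0,"y":0,"z":0.014,"yaw":0,"grip":0.03},{"x":0,"y":0,"z":0.014,"yaw":0,"grip":0.015},{"x":0,"y":0,"z":0.014,"yaw":0,"grip":0.015}]' 20
python3 -m crank '[{"x":0,"y":0,"z":0,"yaw":0,"grip":0.015},{"x":0,"y":0,"z":0,"yaw":0,"grip":0.015},{"x":-0.003,"y":0,"z":-0.007,"yaw":0,"grip":0.015},{"x":-0.007,"y":0,"z":-0.013,"yaw":0,"grip":0.015},{"x":-0.012,"y":0,"z":-0.018,"yaw":0,"grip":0.015}]' 20
python3 -m crank '[{"x":-0.008,"y":0,"z":-0.0075,"yaw":0,"grip":0.015},{"x":-0.018,"y":0,"z":-0.013,"yaw":0,"grip":0.015},{"x":-0.028,"y":0,"z":-0.017,"yaw":0,"grip":0.015},{"x":-0.039,"y":0,"z":-0.019,"yaw":0,"grip":0.015},{"x":-0.048,"y":0,"z":-0.019,"yaw":0,"grip":0.015}]' 20
python3 -m crank '[{"x":-0.008,"y":0,"z":0,"yaw":0,"grip":0.015},{"x":-0.016,"y":0,"z":0.002,"yaw":0,"grip":0.015},{"x":-0.024,"y":0,"z":0.005,"yaw":0,"grip":0.015},{"x":-0.032,"y":0,"z":0.009,"yaw":0,"grip":0.015},{"x":-0.032,"y":0,"z":0.009,"yaw":0,"grip":0.015}]' 20
```

```text
time_s: 6.08
ee_pos: [572.0, 141.1, 78.8]
ee_rot: [179.9, -0.0, 170.0]
force: [-0.0, 0.2, -0.2]
gripper_width: 24.7
gripper_force: 20.0
time_s: 6.5
ee_pos: [584.4, 138.8, 97.9]
ee_rot: [180.0, 0.0, 170.0]
force: [0.6, 3.3, -2.1]
gripper_width: 24.6
gripper_force: 20.0
time_s: 6.92
ee_pos: [632.4, 130.0, 117.2]
ee_rot: [180.0, 0.1, 170.0]
force: [0.9, 2.8, 0.1]
gripper_width: 25.6
gripper_force: 2.0
time_s: 7.33
ee_pos: [664.5, 124.2, 106.2]
ee_rot: [180.0, 0.1, 170.0]
force: [1.3, 1.0, 3.3]
gripper_width: 24.5
gripper_force: 20.0
```

```bash
python3 -m crank '[{"x":0,"y":0,"z":0,"yaw":0,"grip":0.035},{"x":0,"y":0,"z":0,"yaw":0,"grip":0.05},{"x":0,"y":0,"z":0,"yaw":0,"grip":0.05},{"x":0,"y":0,"z":-0.03,"yaw":0,"grip":0.05},{"x":0,"y":0,"z":-0.06,"yaw":0,"grip":0.05}]' 20
python3 -m crank '[{"x":0,"y":0,"z":-0.03,"yaw":0,"grip":0.05},{"x":0,"y":0,"z":-0.06,"yaw":0,"grip":0.05},{"x":0,"y":0,"z":-0.09,"yaw":0,"grip":0.05},{"x":0,"y":0,"z":-0.12,"yaw":0,"grip":0.05},{"x":0,"y":0,"z":-0.13,"yaw":0,"grip":0.05}]' 20
python3 -m crank '[{"x":0.04,"y":0,"z":0,"yaw":0,"grip":0.05},{"x":0.08,"y":0,"z":0,"yaw":0,"grip":0.05},{"x":0.12,"y":0,"z":0,"yaw":0,"grip":0.05},{"x":0.16,"y":0,"z":0,"yaw":0,"grip":0.05},{"x":0.2,"y":0,"z":0,"yaw":0,"grip":0.05}]' 20
python3 -m crank '[{"x":0.04,"y":0,"z":0,"yaw":0,"grip":0.05},{"x":0.08,"y":0,"z":0,"yaw":0,"grip":0.05},{"x":0.12,"y":0,"z":0,"yaw":0,"grip":0.05},{"x":0.12,"y":0,"z":0,"yaw":0,"grip":0.05},{"x":0.12,"y":0,"z":0,"yaw":0,"grip":0.05}]' 20
python3 - <<'E'
from h import *
a=save("scene","pics/s3.png")[155:305,290:465,::-1]
a=cv2.resize(a,None,fx=3.4,fy=3.4,interpolation=3)
b=save("top","pics/t3.png")[180:330,220:340,::-1]
b=cv2.resize(b,None,fx=3.4,fy=3.4,interpolation=3)
cv2.imwrite("pics/c3.png",cv2.convertScaleAbs(np.hstack([a,b])[:, :800] if 0 else cv2.resize(np.hstack([a,b]),None,fx=.79,fy=.79),alpha=1.3))
E
```

```text
time_s: 7.75
ee_pos: [660.7, 124.1, 165.3]
ee_rot: [-179.9, -0.3, 170.0]
force: [0.8, -0.2, 0.9]
gripper_width: 49.9
gripper_force: 0.0
time_s: 8.17
ee_pos: [663.5, 124.6, 302.4]
ee_rot: [179.9, 0.4, 170.0]
force: [0.9, 0.5, 1.0]
gripper_width: 50.2
gripper_force: 0.0
time_s: 8.58
ee_pos: [463.0, 159.1, 295.7]
ee_rot: [-179.9, -0.1, 170.0]
force: [0.5, 0.9, 0.8]
gripper_width: 49.8
gripper_force: 0.0
time_s: 9.0
ee_pos: [345.7, 180.0, 296.7]
ee_rot: [-180.0, 0.0, 170.1]
force: [0.5, -0.2, 0.0]
gripper_width: 49.9
gripper_force: 0.0
```

View pics/c3.png

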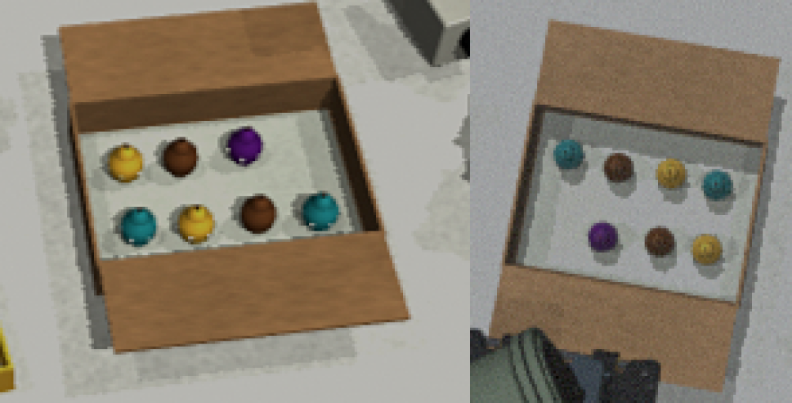

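Both flaps are open. The painted gourds are two turquoise, two yellow and one purple. I'll compute world and carton-frame positions from both views.

```bash
cat >> h.py <<'E'
C=np.array([527,149.]);A=np.radians(-10.2);RC=np.array([[np.cos(A),-np.sin(A)],[np.sin(A),np.cos(A)]])
E
python3 - <<'E'
from h import *
k=3.4*.79
T=dict(tqL=(568,154),plF=(619,167),yF=(671,174),tqR=(717,185),pu=(603,236),plN=(659,241),yN=(707,249))
S=dict(tqL=(320,213),plF=(258,216),yF=(197,225),tqR=(139,228),pu=(245,147),plN=(180,158),yN=(126,163))
for n in T:
    a=ray("top",220+(T[n][0]-470)/k,180+T[n][1]/k,26)[:2];b=ray("scene",290+S[n][0]/k,155+S[n][1]/k,24)[:2]
    m=(a+b)/2;print(n,a.round(),b.round(),"mean",m.round(1),"local",(RC.T@(m-C)).round())
E
```

```text
tqL [586. 229.] [591. 231.] mean [588.6 230.4] local [46. 91.]
plF [570. 169.] [576. 173.] mean [573.1 170.9] local [41. 30.]
yF [561. 108.] [568. 112.] mean [564.6 110.3] local [ 44. -31.]
tqR [548.  55.] [554.  58.] mean [551.   56.1] local [ 40. -87.]
pu [490. 188.] [494. 191.] mean [491.9 189.6] local [-42.  34.]
plN [483. 122.] [487. 125.] mean [485.2 123.5] local [-37. -33.]
yN [474.  67.] [477.  71.] mean [475.1  68.9] local [-37. -88.]
```

```bash
for i in 1 2; do :; done; python3 -m crank '[{"x":-0.01,"y":0,"z":0,"yaw":0.12,"grip":0.055},{"x":-0.02,"y":0,"z":0,"yaw":0.24,"grip":0.055},{"x":-0.03,"y":0,"z":0,"yaw":0.36,"grip":0.055},{"x":-0.04,"y":0,"z":0,"yaw":0.48,"grip":0.055},{"x":-0.05,"y":0,"z":0,"yaw":0.6,"grip":0.055}]'
python3 -m crank '[{"x":0,"y":0,"z":0,"yaw":0.12,"grip":0.055},{"x":0,"y":0,"z":0,"yaw":0.24,"grip":0.055},{"x":0,"y":0,"z":0,"yaw":0.36,"grip":0.055},{"x":0,"y":0,"z":0,"yaw":0.48,"grip":0.055},{"x":0,"y":0,"z":0,"yaw":0.6,"grip":0.055}]'
python3 -m crank '[{"x":0,"y":0,"z":0,"yaw":0.12,"grip":0.055},{"x":0,"y":0,"z":0,"yaw":0.24,"grip":0.055},{"x":0,"y":0,"z":0,"yaw":0.371,"grip":0.055},{"x":0,"y":0,"z":0,"yaw":0.371,"grip":0.055},{"x":0,"y":0,"z":0,"yaw":0.371,"grip":0.055}]'
```

```text
time_s: 9.52
ee_pos: [398.7, 171.0, 296.2]
ee_rot: [-179.9, -0.0, 135.2]
force: [-0.3, 0.1, 0.3]
gripper_width: 55.1
gripper_force: 0.0
time_s: 9.93
ee_pos: [398.3, 171.1, 296.1]
ee_rot: [-179.9, 0.0, 100.8]
force: [-0.7, -0.5, -0.5]
gripper_width: 55.1
gripper_force: 0.0
time_s: 10.35
ee_pos: [397.8, 171.2, 296.3]
ee_rot: [-180.0, 0.0, 80.1]
force: [0.6, 0.3, -0.2]
gripper_width: 55.1
gripper_force: 0.0
```

```bash
cat >> h.py <<'E'
def find():
    "painted/plain blobs over the carton in the top view -> list (colour, xy, local)"
    im=grab_frame("top");hsv=cv2.cvtColor(im,cv2.COLOR_RGB2HSV);out=[]
    rng=dict(turq=((80,80,30),(105,255,255)),purp=((125,80,20),(160,255,255)),yell=((18,120,110),(35,255,255)),plain=((3,100,20),(16,255,110)))
    for n,(lo,hi) in rng.items():
        m=cv2.inRange(hsv,lo,hi)
        k,_,st,ce=cv2.connectedComponentsWithStats(m)
        for i in range(1,k):
            if st[i,4]<25 or st[i,4]>160: continue
            p=ray("top",*ce[i],26)[:2]+[2.5,1.5]; l=RC.T@(p-C)
            out.append((n,p.round(1).tolist(),l.round().tolist(),int(st[i,4])))
    return [o for o in out if (abs(o[2][0])<94 and abs(o[2][1])<135) or o[1][1]<-80 and o[0]!='plain' and o[3]>60]
E
python3 - <<'E'
from h import *
for o in find():print(o)
print(to(491.9,189.6,100),to(491.9,189.6,24))
E
```

```text
('turq', [590.3, 232.2], [48.0, 93.0], 87)
('turq', [551.7, 57.3], [41.0, -86.0], 83)
('yell', [484.5, 73.2], [-28.0, -82.0], 26)
('plain', [575.1, 174.8], [43.0, 34.0], 54)
('plain', [488.0, 125.4], [-34.0, -30.0], 63)
[0.0344 0.0899 0.1964] [0.0344 0.0899 0.2724]
```

```bash
cat >> h.py <<'E'
RNG=dict(t=((80,80,30),(105,255,255)),p=((125,80,20),(160,255,255)),y=((18,120,80),(35,255,255)))
def wfind(c,z=24,mn=150):
    "blobs of colour c in the wrist view: bbox-centre -> world xy at height z, size in mm"
    cam=camera_model("wrist");im=grab_frame("wrist");cv2.imwrite("pics/wlast.png",im[:,:,::-1])
    m=cv2.morphologyEx(cv2.inRange(cv2.cvtColor(im,cv2.COLOR_RGB2HSV),*RNG[c]),cv2.MORPH_CLOSE,np.ones((7,7)))
    k,_,st,ce=cv2.connectedComponentsWithStats(m);o=[]
    for i in range(1,k):
        x,y,w,h,a=st[i]
        if a<mn: continue
        p=ray("wrist",x+w/2,y+h/2,z,cam)[:2];q=ray("wrist",x+w,y+h/2,z,cam)[:2]
        o.append((c,p.round(1).tolist(),"w",round(2*np.linalg.norm(q-p)),(x,y,w,h),"local",(RC.T@(p-C)).round().tolist()))
    for r in o: print(*r)
    s=state();print(round(s["time_s"],1),np.round(s["ee_pos"],1),np.round(s["ee_rot"],1))
E
python3 -m crank '[{"x":0.01,"y":0.03,"z":0.03,"yaw":0,"grip":0.055},{"x":0.02,"y":0.06,"z":0.06,"yaw":0,"grip":0.055},{"x":0.034,"y":0.09,"z":0.09,"yaw":0,"grip":0.055},{"x":0.034,"y":0.09,"z":0.12,"yaw":0,"grip":0.055},{"x":0.034,"y":0.09,"z":0.13,"yaw":0,"grip":0.055}]'
python3 -m crank '[{"x":0,"y":0,"z":0,"yaw":0,"grip":0.055},{"x":0,"y":0,"z":0,"yaw":0,"grip":0.055},{"x":0,"y":0,"z":0,"yaw":0,"grip":0.055},{"x":0,"y":0,"z":0,"yaw":0,"grip":0.055},{"x":0,"y":0,"z":0,"yaw":0,"grip":0.055}]'
python3 - <<'E'
from h import *
for c in "ypt": wfind(c)
print(to(491.9,189.6,24))
E
```

```text
time_s: 10.82
ee_pos: [490.6, 188.5, 161.6]
ee_rot: [-179.6, 0.3, 80.1]
force: [-1.6, 0.4, -0.7]
gripper_width: 54.9
gripper_force: 0.0
time_s: 11.23
ee_pos: [491.8, 189.7, 169.0]
ee_rot: [179.8, -0.1, 80.0]
force: [0.4, 0.2, -0.3]
gripper_width: 55.0
gripper_force: 0.0
y [359.4, 117.2] w 22 (np.int32(181), np.int32(300), np.int32(23), np.int32(62)) local [-159.0, -61.0]
y [595.9, 73.8] w 18 (np.int32(432), np.int32(302), np.int32(19), np.int32(60)) local [81.0, -62.0]
y [541.2, 39.7] w 358 (np.int32(211), np.int32(347), np.int32(357), np.int32(48)) local [33.0, -105.0]
11.3 [491.7 189.6 168.7] [ 1.798e+02 -1.000e-01  8.000e+01]
p [490.3, 191.0] w 34 (np.int32(294), np.int32(215), np.int32(38), np.int32(39)) local [-44.0, 35.0]
11.3 [491.6 189.5 168.3] [ 1.799e+02 -1.000e-01  8.000e+01]
t [587.6, 231.4] w 37 (np.int32(396), np.int32(149), np.int32(43), np.int32(41)) local [45.0, 92.0]
11.4 [491.5 189.5 168. ] [ 1.799e+02 -1.000e-01  8.000e+01]
[0.     0.0002 0.144 ]
```

View pics/wlast.png

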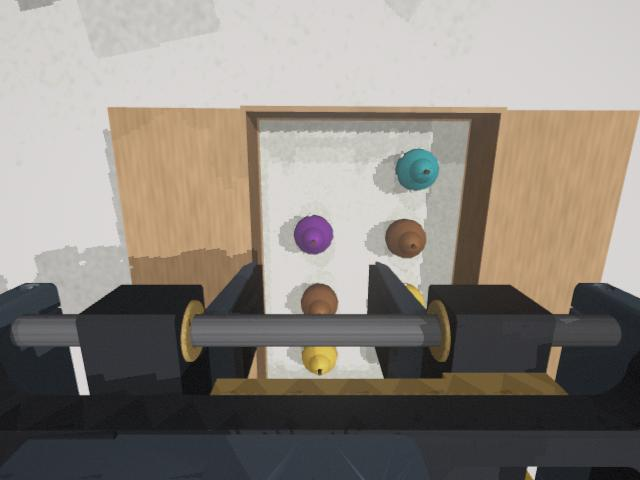

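The wrist view shows the purple gourd at (313,235), 2 mm from my estimate. I'll grasp it.

```bash
python3 -m crank '[{"x":0.001,"y":-0.001,"z":0.03,"yaw":0,"grip":0.055},{"x":0.001,"y":-0.001,"z":0.06,"yaw":0,"grip":0.055},{"x":0.001,"y":-0.001,"z":0.09,"yaw":0,"grip":0.055},{"x":0.001,"y":-0.001,"z":0.115,"yaw":0,"grip":0.055},{"x":0.001,"y":-0.001,"z":0.125,"yaw":0,"grip":0.055}]'
python3 -m crank '[{"x":0,"y":0,"z":0.008,"yaw":0,"grip":0.055},{"x":0,"y":0,"z":0.015,"yaw":0,"grip":0.055},{"x":0,"y":0,"z":0.019,"yaw":0,"grip":0.05},{"x":0,"y":0,"z":0.019,"yaw":0,"grip":0.04},{"x":0,"y":0,"z":0.019,"yaw":0,"grip":0.025}]' 15
python3 -m crank '[{"x":0,"y":0,"z":0,"yaw":0,"grip":0.025},{"x":0,"y":0,"z":0,"yaw":0,"grip":0.025},{"x":0,"y":0,"z":-0.01,"yaw":0,"grip":0.025},{"x":0,"y":0,"z":-0.03,"yaw":0,"grip":0.025},{"x":0,"y":0,"z":-0.06,"yaw":0,"grip":0.025}]' 15
python3 -m crank '[{"x":0,"y":0,"z":-0.03,"yaw":0,"grip":0.025},{"x":0,"y":0,"z":-0.06,"yaw":0,"grip":0.025},{"x":0,"y":0,"z":-0.075,"yaw":0,"grip":0.025},{"x":0,"y":0,"z":-0.075,"yaw":0,"grip":0.025},{"x":0,"y":0,"z":-0.075,"yaw":0,"grip":0.025}]' 15
python3 -c 'from h import *;print(to(453,-147,60),to(453,-147,26))'
```

```text
time_s: 11.8
ee_pos: [488.5, 189.8, 39.2]
ee_rot: [-179.7, 0.2, 80.0]
force: [-0.3, -0.6, -0.2]
gripper_width: 54.8
gripper_force: 0.0
time_s: 12.22
ee_pos: [491.2, 190.8, 23.7]
ee_rot: [179.9, -0.1, 80.0]
force: [0.9, -0.1, -0.5]
gripper_width: 38.9
gripper_force: 0.0
time_s: 12.63
ee_pos: [488.9, 189.9, 82.4]
ee_rot: [-179.7, 0.1, 80.0]
force: [0.8, 0.7, -0.7]
gripper_width: 34.2
gripper_force: 15.0
time_s: 13.05
ee_pos: [490.8, 190.6, 159.1]
ee_rot: [179.9, -0.1, 80.0]
force: [0.4, -0.2, 0.2]
gripper_width: 34.6
gripper_force: 15.0
[-0.3391  0.0214  0.0988] [-0.3392  0.0213  0.1328]
```

```bash
python3 -m crank '[{"x":-0.03,"y":0.004,"z":0,"yaw":0,"grip":0.025},{"x":-0.07,"y":0.008,"z":0,"yaw":0,"grip":0.025},{"x":-0.11,"y":0.012,"z":0,"yaw":0,"grip":0.025},{"x":-0.15,"y":0.016,"z":0,"yaw":0,"grip":0.025},{"x":-0.19,"y":0.021,"z":0,"yaw":0,"grip":0.025}]' 20
python3 -m crank '[{"x":-0.04,"y":0,"z":0,"yaw":0,"grip":0.025},{"x":-0.08,"y":0,"z":0,"yaw":0,"grip":0.025},{"x":-0.12,"y":0,"z":0,"yaw":0,"grip":0.025},{"x":-0.145,"y":0,"z":0,"yaw":0,"grip":0.025},{"x":-0.149,"y":0,"z":0,"yaw":0,"grip":0.025}]' 20
python3 -m crank '[{"x":0,"y":0,"z":0.03,"yaw":0,"grip":0.025},{"x":0,"y":0,"z":0.06,"yaw":0,"grip":0.025},{"x":0,"y":0,"z":0.09,"yaw":0,"grip":0.025},{"x":0,"y":0,"z":0.105,"yaw":0,"grip":0.025},{"x":0,"y":0,"z":0.11,"yaw":0,"grip":0.025}]' 20
python3 -m crank '[{"x":0,"y":0,"z":0.005,"yaw":0,"grip":0.025},{"x":0,"y":0,"z":0.01,"yaw":0,"grip":0.025},{"x":0,"y":0,"z":0.015,"yaw":0,"grip":0.025},{"x":0,"y":0,"z":0.02,"yaw":0,"grip":0.025},{"x":0,"y":0,"z":0.021,"yaw":0,"grip":0.025}]' 20
```

```text
time_s: 13.47
ee_pos: [476.2, -1.7, 156.3]
ee_rot: [-179.8, 0.0, 80.0]
force: [0.2, 0.2, 0.2]
gripper_width: 34.2
gripper_force: 20.0
time_s: 13.88
ee_pos: [450.4, -150.2, 156.4]
ee_rot: [-179.8, 0.0, 79.7]
force: [-0.4, 1.1, -0.1]
gripper_width: 34.4
gripper_force: 20.0
time_s: 14.3
ee_pos: [449.2, -145.3, 44.3]
ee_rot: [-179.5, -0.1, 80.0]
force: [0.4, 0.2, -1.3]
gripper_width: 34.4
gripper_force: 20.0
time_s: 14.72
ee_pos: [452.2, -146.8, 26.7]
ee_rot: [180.0, -0.0, 80.0]
force: [-0.8, -0.0, -0.8]
gripper_width: 34.4
gripper_force: 20.0
```

```bash
python3 -m crank '[{"x":0,"y":0,"z":0.002,"yaw":0,"grip":0.025},{"x":0,"y":0,"z":0.002,"yaw":0,"grip":0.035},{"x":0,"y":0,"z":0.002,"yaw":0,"grip":0.05},{"x":0,"y":0,"z":0.002,"yaw":0,"grip":0.05},{"x":0,"y":0,"z":0.002,"yaw":0,"grip":0.05}]' 20
python3 -m crank '[{"x":0,"y":0,"z":-0.02,"yaw":0,"grip":0.05},{"x":0,"y":0,"z":-0.05,"yaw":0,"grip":0.05},{"x":0,"y":0,"z":-0.09,"yaw":0,"grip":0.05},{"x":0,"y":0,"z":-0.12,"yaw":0,"grip":0.05},{"x":0,"y":0,"z":-0.135,"yaw":0,"grip":0.05}]' 20
python3 -m crank '[{"x":0.04,"y":-0.007,"z":0,"yaw":0,"grip":0.055},{"x":0.08,"y":-0.014,"z":0,"yaw":0,"grip":0.055},{"x":0.12,"y":-0.015,"z":0,"yaw":0,"grip":0.055},{"x":0.16,"y":-0.015,"z":0,"yaw":0,"grip":0.055},{"x":0.2,"y":-0.015,"z":0,"yaw":0,"grip":0.055}]' 20
python3 -m crank '[{"x":0.01,"y":0,"z":0,"yaw":0,"grip":0.055},{"x":0.017,"y":0,"z":0,"yaw":0,"grip":0.055},{"x":0.017,"y":0,"z":0,"yaw":0,"grip":0.055},{"x":0.017,"y":0,"z":0,"yaw":0,"grip":0.055},{"x":0.017,"y":0,"z":0,"yaw":0,"grip":0.055}]' 20
python3 - <<'E'
from h import *
wfind("y");wfind("t");print(to(475,69,24))
for o in find():print(o)
E
```

```text
time_s: 15.13
ee_pos: [452.4, -147.0, 25.2]
ee_rot: [180.0, 0.0, 80.0]
force: [-0.5, 0.6, -0.7]
gripper_width: 49.3
gripper_force: 0.0
time_s: 15.55
ee_pos: [454.0, -147.6, 164.1]
ee_rot: [179.6, 0.1, 80.0]
force: [0.3, -1.2, -0.2]
gripper_width: 50.0
gripper_force: 0.0
time_s: 15.97
ee_pos: [472.1, 54.3, 160.4]
ee_rot: [179.9, -0.0, 79.9]
force: [1.2, 0.8, 0.8]
gripper_width: 55.0
gripper_force: 0.0
time_s: 16.38
ee_pos: [474.9, 68.0, 159.9]
ee_rot: [-180.0, 0.0, 79.9]
force: [0.4, -0.1, 0.2]
gripper_width: 55.3
gripper_force: 0.0
y [563.7, 110.4] w 36 (np.int32(390), np.int32(149), np.int32(44), np.int32(43)) local [43.0, -31.0]
y [474.9, 69.2] w 35 (np.int32(295), np.int32(217), np.int32(40), np.int32(39)) local [-37.0, -88.0]
y [345.9, -0.4] w 22 (np.int32(181), np.int32(300), np.int32(23), np.int32(62)) local [-152.0, -179.0]
y [575.0, -41.8] w 19 (np.int32(431), np.int32(301), np.int32(20), np.int32(61)) local [81.0, -179.0]
y [520.6, -90.2] w 350 (np.int32(211), np.int32(373), np.int32(357), np.int32(22)) local [36.0, -237.0]
16.4 [475.   68.  159.9] [-180.     0.    79.9]
t [585.9, 221.6] w 37 (np.int32(401), np.int32(0), np.int32(50), np.int32(29)) local [45.0, 82.0]
t [549.8, 56.2] w 36 (np.int32(382), np.int32(216), np.int32(41), np.int32(40)) local [39.0, -87.0]
16.5 [475.1  68.  159.9] [-180.     0.    79.9]
[ 0.001  -0.0002  0.1359]
('turq', [590.2, 232.3], [47.0, 93.0], 88)
('purp', [455.2, -145.9], [-18.0, -303.0], 80)
('plain', [575.9, 174.1], [44.0, 33.0], 48)
```

```bash
python3 -m crank '[{"x":0.001,"y":0,"z":0.03,"yaw":0,"grip":0.055},{"x":0.001,"y":0,"z":0.06,"yaw":0,"grip":0.055},{"x":0.001,"y":0,"z":0.09,"yaw":0,"grip":0.055},{"x":0.001,"y":0,"z":0.107,"yaw":0,"grip":0.055},{"x":0.001,"y":0,"z":0.117,"yaw":0,"grip":0.055}]'
python3 -m crank '[{"x":0,"y":0,"z":0.008,"yaw":0,"grip":0.055},{"x":0,"y":0,"z":0.015,"yaw":0,"grip":0.055},{"x":0,"y":0,"z":0.019,"yaw":0,"grip":0.05},{"x":0,"y":0,"z":0.019,"yaw":0,"grip":0.04},{"x":0,"y":0,"z":0.019,"yaw":0,"grip":0.025}]' 20
python3 -m crank '[{"x":0,"y":0,"z":0,"yaw":0,"grip":0.025},{"x":0,"y":0,"z":0,"yaw":0,"grip":0.025},{"x":0,"y":0,"z":-0.01,"yaw":0,"grip":0.025},{"x":0,"y":0,"z":-0.03,"yaw":0,"grip":0.025},{"x":0,"y":0,"z":-0.06,"yaw":0,"grip":0.025}]' 20
python3 -m crank '[{"x":0,"y":0,"z":-0.03,"yaw":0,"grip":0.025},{"x":0,"y":0,"z":-0.06,"yaw":0,"grip":0.025},{"x":0,"y":0,"z":-0.075,"yaw":0,"grip":0.025},{"x":0,"y":0,"z":-0.075,"yaw":0,"grip":0.025},{"x":0,"y":0,"z":-0.075,"yaw":0,"grip":0.025}]' 20
python3 -m crank '[{"x":-0.03,"y":0.02,"z":0,"yaw":0,"grip":0.025},{"x":-0.06,"y":0.045,"z":0,"yaw":0,"grip":0.025},{"x":-0.09,"y":0.07,"z":0,"yaw":0,"grip":0.025},{"x":-0.12,"y":0.093,"z":0,"yaw":0,"grip":0.025},{"x":-0.15,"y":0.117,"z":0,"yaw":0,"grip":0.025}]' 20
python3 -m crank '[{"x":-0.03,"y":0.023,"z":0,"yaw":0,"grip":0.025},{"x":-0.06,"y":0.047,"z":0,"yaw":0,"grip":0.025},{"x":-0.079,"y":0.062,"z":0,"yaw":0,"grip":0.025},{"x":-0.079,"y":0.062,"z":0,"yaw":0,"grip":0.025},{"x":-0.079,"y":0.062,"z":0,"yaw":0,"grip":0.025}]' 20
python3 -c 'from h import *;print(to(611,-188,26))'
```

```text
time_s: 16.95
ee_pos: [473.8, 69.3, 40.7]
ee_rot: [-179.8, 0.1, 79.9]
force: [-0.3, -0.2, 0.0]
gripper_width: 54.8
gripper_force: 0.0
time_s: 17.37
ee_pos: [475.8, 70.3, 24.3]
ee_rot: [180.0, -0.0, 80.0]
force: [-1.2, 0.3, -0.2]
gripper_width: 39.3
gripper_force: 0.0
time_s: 17.78
ee_pos: [473.6, 70.2, 83.1]
ee_rot: [-179.7, 0.1, 80.0]
force: [0.6, 0.2, -0.1]
gripper_width: 34.5
gripper_force: 20.0
time_s: 18.2
ee_pos: [475.6, 70.4, 159.6]
ee_rot: [179.9, -0.0, 80.0]
force: [-0.3, 0.5, -1.3]
gripper_width: 34.2
gripper_force: 20.0
time_s: 18.62
ee_pos: [563.8, -99.1, 156.8]
ee_rot: [-179.8, -0.0, 80.0]
force: [1.4, -0.1, -0.4]
gripper_width: 34.1
gripper_force: 20.0
time_s: 19.03
ee_pos: [610.8, -187.0, 156.2]
ee_rot: [-179.7, -0.1, 79.9]
force: [-0.3, 0.3, -1.4]
gripper_width: 34.0
gripper_force: 20.0
[-0.0011  0.0009  0.1302]
```

```bash
python3 -m crank '[{"x":0,"y":0.001,"z":0.03,"yaw":0,"grip":0.025},{"x":0,"y":0.001,"z":0.06,"yaw":0,"grip":0.025},{"x":0,"y":0.001,"z":0.09,"yaw":0,"grip":0.025},{"x":0,"y":0.001,"z":0.105,"yaw":0,"grip":0.025},{"x":0,"y":0.001,"z":0.11,"yaw":0,"grip":0.025}]' 20
python3 -m crank '[{"x":0,"y":0,"z":0.005,"yaw":0,"grip":0.025},{"x":0,"y":0,"z":0.01,"yaw":0,"grip":0.025},{"x":0,"y":0,"z":0.015,"yaw":0,"grip":0.025},{"x":0,"y":0,"z":0.02,"yaw":0,"grip":0.025},{"x":0,"y":0,"z":0.023,"yaw":0,"grip":0.025}]' 20
python3 -m crank '[{"x":0,"y":0,"z":0,"yaw":0,"grip":0.025},{"x":0,"y":0,"z":0,"yaw":0,"grip":0.035},{"x":0,"y":0,"z":0,"yaw":0,"grip":0.05},{"x":0,"y":0,"z":0,"yaw":0,"grip":0.05},{"x":0,"y":0,"z":0,"yaw":0,"grip":0.05}]' 20
python3 -m crank '[{"x":0,"y":0,"z":-0.02,"yaw":0,"grip":0.05},{"x":0,"y":0,"z":-0.05,"yaw":0,"grip":0.05},{"x":0,"y":0,"z":-0.09,"yaw":0,"grip":0.05},{"x":0,"y":0,"z":-0.12,"yaw":0,"grip":0.05},{"x":0,"y":0,"z":-0.135,"yaw":0,"grip":0.05}]' 20
python3 -m crank '[{"x":0.035,"y":-0.012,"z":0,"yaw":0,"grip":0.055},{"x":0.07,"y":-0.024,"z":0,"yaw":0,"grip":0.055},{"x":0.105,"y":-0.036,"z":0,"yaw":0,"grip":0.055},{"x":0.14,"y":-0.048,"z":0,"yaw":0,"grip":0.055},{"x":0.175,"y":-0.06,"z":0,"yaw":0,"grip":0.055}]' 20
python3 -m crank '[{"x":0.035,"y":-0.012,"z":0,"yaw":0,"grip":0.055},{"x":0.07,"y":-0.024,"z":0,"yaw":0,"grip":0.055},{"x":0.105,"y":-0.036,"z":0,"yaw":0,"grip":0.055},{"x":0.111,"y":-0.038,"z":0,"yaw":0,"grip":0.055},{"x":0.111,"y":-0.038,"z":0,"yaw":0,"grip":0.055}]' 20
python3 -m crank '[{"x":0,"y":0,"z":0,"yaw":0,"grip":0.055},{"x":0,"y":0,"z":0,"yaw":0,"grip":0.055},{"x":0,"y":0,"z":0,"yaw":0,"grip":0.055},{"x":0,"y":0,"z":0,"yaw":0,"grip":0.055},{"x":0,"y":0,"z":0,"yaw":0,"grip":0.055}]' 20
python3 - <<'E'
from h import *
wfind("y",mn=1200);wfind("t",mn=1200);print(to(563.7,110.4,24))
for o in find():print(o)
E
```

```text
time_s: 19.45
ee_pos: [609.2, -183.9, 44.7]
ee_rot: [-179.5, -0.1, 80.1]
force: [0.2, -0.1, 0.0]
gripper_width: 34.4
gripper_force: 20.0
time_s: 19.87
ee_pos: [613.0, -186.4, 26.1]
ee_rot: [180.0, -0.0, 80.0]
force: [1.1, -0.1, -0.4]
gripper_width: 34.4
gripper_force: 20.0
time_s: 20.28
ee_pos: [613.0, -186.6, 26.3]
ee_rot: [180.0, -0.0, 80.0]
force: [-0.2, 0.2, 0.0]
gripper_width: 49.4
gripper_force: 0.0
time_s: 20.7
ee_pos: [614.7, -187.1, 166.0]
ee_rot: [179.6, 0.1, 80.0]
force: [0.8, -0.4, 0.6]
gripper_width: 50.0
gripper_force: 0.0
time_s: 21.12
ee_pos: [583.7, -2.3, 161.3]
ee_rot: [180.0, -0.0, 79.9]
force: [0.9, -1.0, -0.1]
gripper_width: 55.0
gripper_force: 0.0
time_s: 21.53
ee_pos: [565.7, 114.4, 161.2]
ee_rot: [180.0, -0.0, 80.2]
force: [0.2, 0.0, -0.2]
gripper_width: 55.1
gripper_force: 0.0
time_s: 21.95
ee_pos: [566.3, 111.1, 160.9]
ee_rot: [180.0, 0.0, 79.9]
force: [0.2, 0.5, -0.5]
gripper_width: 54.7
gripper_force: 0.0
y [612.1, -47.8] w 351 (np.int32(211), np.int32(373), np.int32(357), np.int32(22)) local [119.0, -179.0]
22.0 [566.2 111.3 160.9] [-180.    -0.    79.9]
t [587.4, 231.1] w 34 (np.int32(293), np.int32(62), np.int32(44), np.int32(49)) local [45.0, 92.0]
22.1 [566.2 111.5 160.9] [-180.    -0.    79.9]
[-0.0015 -0.0023  0.1369]
('turq', [551.7, 57.5], [40.0, -86.0], 85)
('purp', [455.2, -145.2], [-19.0, -302.0], 80)
```

Run:
```python
from h import *
wfind("y",mn=400)
```

```text
y [564.0, 110.8] w 35 (np.int32(293), np.int32(219), np.int32(40), np.int32(40)) local [43.0, -31.0]
y [436.8, 42.8] w 22 (np.int32(181), np.int32(300), np.int32(23), np.int32(62)) local [-70.0, -121.0]
y [664.9, 2.2] w 23 (np.int32(427), np.int32(300), np.int32(24), np.int32(62)) local [162.0, -120.0]
y [612.1, -47.2] w 351 (np.int32(211), np.int32(373), np.int32(357), np.int32(22)) local [119.0, -178.0]
22.1 [566.1 111.8 160.9] [-180.    -0.    79.9]
```

```bash
python3 -m crank '[{"x":-0.001,"y":-0.002,"z":0.03,"yaw":0,"grip":0.055},{"x":-0.001,"y":-0.002,"z":0.06,"yaw":0,"grip":0.055},{"x":-0.001,"y":-0.002,"z":0.09,"yaw":0,"grip":0.055},{"x":-0.001,"y":-0.002,"z":0.107,"yaw":0,"grip":0.055},{"x":-0.001,"y":-0.002,"z":0.117,"yaw":0,"grip":0.055}]'
python3 -m crank '[{"x":0,"y":0,"z":0.008,"yaw":0,"grip":0.055},{"x":0,"y":0,"z":0.015,"yaw":0,"grip":0.055},{"x":0,"y":0,"z":0.019,"yaw":0,"grip":0.05},{"x":0,"y":0,"z":0.019,"yaw":0,"grip":0.04},{"x":0,"y":0,"z":0.019,"yaw":0,"grip":0.025}]' 20
python3 -m crank '[{"x":0,"y":0,"z":0,"yaw":0,"grip":0.025},{"x":0,"y":0,"z":0,"yaw":0,"grip":0.025},{"x":0,"y":0,"z":-0.01,"yaw":0,"grip":0.025},{"x":0,"y":0,"z":-0.03,"yaw":0,"grip":0.025},{"x":0,"y":0,"z":-0.06,"yaw":0,"grip":0.025}]' 20
python3 -m crank '[{"x":0,"y":0,"z":-0.03,"yaw":0,"grip":0.025},{"x":0,"y":0,"z":-0.06,"yaw":0,"grip":0.025},{"x":0,"y":0,"z":-0.075,"yaw":0,"grip":0.025},{"x":0,"y":0,"z":-0.075,"yaw":0,"grip":0.025},{"x":0,"y":0,"z":-0.075,"yaw":0,"grip":0.025}]' 20
python3 -m crank '[{"x":-0.03,"y":0.011,"z":0,"yaw":0,"grip":0.025},{"x":-0.06,"y":0.022,"z":0,"yaw":0,"grip":0.025},{"x":-0.09,"y":0.033,"z":0,"yaw":0,"grip":0.025},{"x":-0.12,"y":0.045,"z":0,"yaw":0,"grip":0.025},{"x":-0.15,"y":0.056,"z":0,"yaw":0,"grip":0.025}]' 20
python3 -m crank '[{"x":-0.03,"y":0.012,"z":0,"yaw":0,"grip":0.025},{"x":-0.06,"y":0.024,"z":0,"yaw":0,"grip":0.025},{"x":-0.086,"y":0.033,"z":0,"yaw":0,"grip":0.025},{"x":-0.086,"y":0.033,"z":0,"yaw":0,"grip":0.025},{"x":-0.086,"y":0.033,"z":0,"yaw":0,"grip":0.025}]' 20
python3 - <<'E'
from h import *
print(to(611,-138,25)); a=save("top","pics/t4.png")
for o in find():print(o)
E
```

```text
time_s: 22.57
ee_pos: [562.4, 111.3, 41.4]
ee_rot: [-179.8, 0.1, 80.0]
force: [0.2, -0.2, 0.5]
gripper_width: 55.0
gripper_force: 0.0
time_s: 22.98
ee_pos: [564.5, 111.7, 25.6]
ee_rot: [179.9, -0.0, 80.0]
force: [0.9, 0.1, -0.1]
gripper_width: 39.5
gripper_force: 0.0
time_s: 23.4
ee_pos: [562.2, 111.3, 84.3]
ee_rot: [-179.7, 0.1, 80.0]
force: [0.9, -0.8, -0.4]
gripper_width: 33.9
gripper_force: 20.0
time_s: 23.82
ee_pos: [564.2, 111.6, 161.3]
ee_rot: [179.9, -0.1, 80.0]
force: [0.7, 0.1, -1.0]
gripper_width: 34.1
gripper_force: 20.0
time_s: 24.23
ee_pos: [591.9, -47.2, 158.1]
ee_rot: [-179.8, 0.0, 80.0]
force: [0.8, -0.1, -0.0]
gripper_width: 34.1
gripper_force: 20.0
time_s: 24.65
ee_pos: [609.4, -137.4, 157.8]
ee_rot: [-179.8, -0.0, 79.8]
force: [-0.7, 0.2, 0.2]
gripper_width: 34.1
gripper_force: 20.0
[-0.0004  0.0022  0.1328]
('turq', [590.3, 232.3], [48.0, 93.0], 88)
('turq', [552.1, 57.7], [41.0, -85.0], 82)
('plain', [577.1, 174.0], [45.0, 34.0], 44)
('plain', [489.9, 126.3], [-32.0, -29.0], 48)
```

```bash
python3 -m crank '[{"x":0,"y":0.001,"z":0.03,"yaw":0,"grip":0.025},{"x":0,"y":0.001,"z":0.06,"yaw":0,"grip":0.025},{"x":0,"y":0.001,"z":0.09,"yaw":0,"grip":0.025},{"x":0,"y":0.001,"z":0.105,"yaw":0,"grip":0.025},{"x":0,"y":0.001,"z":0.11,"yaw":0,"grip":0.025}]' 20
python3 -m crank '[{"x":0,"y":0,"z":0.005,"yaw":0,"grip":0.025},{"x":0,"y":0,"z":0.01,"yaw":0,"grip":0.025},{"x":0,"y":0,"z":0.015,"yaw":0,"grip":0.025},{"x":0,"y":0,"z":0.02,"yaw":0,"grip":0.025},{"x":0,"y":0,"z":0.024,"yaw":0,"grip":0.025}]' 20
python3 -m crank '[{"x":0,"y":0,"z":0,"yaw":0,"grip":0.025},{"x":0,"y":0,"z":0,"yaw":0,"grip":0.035},{"x":0,"y":0,"z":0,"yaw":0,"grip":0.05},{"x":0,"y":0,"z":0,"yaw":0,"grip":0.05},{"x":0,"y":0,"z":0,"yaw":0,"grip":0.05}]' 20
python3 -m crank '[{"x":0,"y":0,"z":-0.02,"yaw":0,"grip":0.05},{"x":0,"y":0,"z":-0.05,"yaw":0,"grip":0.05},{"x":0,"y":0,"z":-0.09,"yaw":0,"grip":0.05},{"x":0,"y":0,"z":-0.12,"yaw":0,"grip":0.05},{"x":0,"y":0,"z":-0.135,"yaw":0,"grip":0.05}]' 20
python3 -m crank '[{"x":0.036,"y":-0.019,"z":0,"yaw":0,"grip":0.055},{"x":0.072,"y":-0.038,"z":0,"yaw":0,"grip":0.055},{"x":0.108,"y":-0.057,"z":0,"yaw":0,"grip":0.055},{"x":0.144,"y":-0.076,"z":0,"yaw":0,"grip":0.055},{"x":0.181,"y":-0.095,"z":0,"yaw":0,"grip":0.055}]' 20
python3 -m crank '[{"x":0,"y":0,"z":0,"yaw":0,"grip":0.055},{"x":0,"y":0,"z":0,"yaw":0,"grip":0.055},{"x":0,"y":0,"z":0,"yaw":0,"grip":0.055},{"x":0,"y":0,"z":0,"yaw":0,"grip":0.055},{"x":0,"y":0,"z":0,"yaw":0,"grip":0.055}]' 20
python3 - <<'E'
from h import *
wfind("t",mn=400);print(to(550,56.5,24))
E
```

```text
time_s: 25.17
ee_pos: [608.8, -134.3, 46.3]
ee_rot: [-179.6, -0.0, 80.1]
force: [1.0, 0.5, -0.4]
gripper_width: 34.3
gripper_force: 20.0
time_s: 25.58
ee_pos: [611.8, -136.5, 26.2]
ee_rot: [179.9, -0.0, 80.0]
force: [0.1, -0.0, -0.7]
gripper_width: 34.1
gripper_force: 20.0
time_s: 26.0
ee_pos: [611.5, -136.6, 26.1]
ee_rot: [180.0, -0.0, 80.0]
force: [-0.1, 0.1, -0.1]
gripper_width: 49.4
gripper_force: 0.0
time_s: 26.42
ee_pos: [613.4, -137.0, 165.8]
ee_rot: [179.6, 0.0, 80.0]
force: [1.0, -0.2, -0.3]
gripper_width: 50.4
gripper_force: 0.0
time_s: 26.83
ee_pos: [548.5, 59.6, 161.2]
ee_rot: [180.0, -0.0, 79.9]
force: [1.0, 0.4, -0.2]
gripper_width: 54.9
gripper_force: 0.0
time_s: 27.25
ee_pos: [549.9, 56.9, 160.9]
ee_rot: [180.0, 0.0, 79.9]
force: [-0.6, 0.6, 0.1]
gripper_width: 54.7
gripper_force: 0.0
t [586.3, 222.9] w 36 (np.int32(300), np.int32(0), np.int32(48), np.int32(33)) local [45.0, 83.0]
t [550.1, 56.5] w 34 (np.int32(296), np.int32(218), np.int32(39), np.int32(40)) local [39.0, -87.0]
27.3 [549.8  57.  160.8] [180.    0.   79.9]
[-0.0004  0.0002  0.1368]
```

```bash
python3 -m crank '[{"x":0,"y":0,"z":0.03,"yaw":0,"grip":0.055},{"x":0,"y":0,"z":0.06,"yaw":0,"grip":0.055},{"x":0,"y":0,"z":0.09,"yaw":0,"grip":0.055},{"x":0,"y":0,"z":0.107,"yaw":0,"grip":0.055},{"x":0,"y":0,"z":0.117,"yaw":0,"grip":0.055}]'
python3 -m crank '[{"x":0,"y":0,"z":0.008,"yaw":0,"grip":0.055},{"x":0,"y":0,"z":0.015,"yaw":0,"grip":0.055},{"x":0,"y":0,"z":0.019,"yaw":0,"grip":0.05},{"x":0,"y":0,"z":0.019,"yaw":0,"grip":0.04},{"x":0,"y":0,"z":0.019,"yaw":0,"grip":0.025}]' 20
python3 -m crank '[{"x":0,"y":0,"z":0,"yaw":0,"grip":0.025},{"x":0,"y":0,"z":0,"yaw":0,"grip":0.025},{"x":0,"y":0,"z":-0.01,"yaw":0,"grip":0.025},{"x":0,"y":0,"z":-0.03,"yaw":0,"grip":0.025},{"x":0,"y":0,"z":-0.06,"yaw":0,"grip":0.025}]' 20
python3 -m crank '[{"x":0,"y":0,"z":-0.03,"yaw":0,"grip":0.025},{"x":0,"y":0,"z":-0.06,"yaw":0,"grip":0.025},{"x":0,"y":0,"z":-0.075,"yaw":0,"grip":0.025},{"x":0,"y":0,"z":-0.075,"yaw":0,"grip":0.025},{"x":0,"y":0,"z":-0.075,"yaw":0,"grip":0.025}]' 20
python3 -m crank '[{"x":-0.025,"y":0.003,"z":0,"yaw":0,"grip":0.025},{"x":-0.06,"y":0.006,"z":0,"yaw":0,"grip":0.025},{"x":-0.095,"y":0.009,"z":0,"yaw":0,"grip":0.025},{"x":-0.13,"y":0.012,"z":0,"yaw":0,"grip":0.025},{"x":-0.165,"y":0.016,"z":0,"yaw":0,"grip":0.025}]' 20
python3 -m crank '[{"x":-0.035,"y":0.003,"z":0,"yaw":0,"grip":0.025},{"x":-0.07,"y":0.006,"z":0,"yaw":0,"grip":0.025},{"x":-0.105,"y":0.009,"z":0,"yaw":0,"grip":0.025},{"x":-0.14,"y":0.012,"z":0,"yaw":0,"grip":0.025},{"x":-0.17,"y":0.016,"z":0,"yaw":0,"grip":0.025}]' 20
python3 -m crank '[{"x":-0.03,"y":0.003,"z":0,"yaw":0,"grip":0.025},{"x":-0.06,"y":0.006,"z":0,"yaw":0,"grip":0.025},{"x":-0.08,"y":0.007,"z":0,"yaw":0,"grip":0.025},{"x":-0.08,"y":0.007,"z":0,"yaw":0,"grip":0.025},{"x":-0.08,"y":0.007,"z":0,"yaw":0,"grip":0.025}]' 20
python3 - <<'E'
from h import *
print(to(515.7,-359,25),state()["qpos"].round())
a=save("top","pics/t5.png")[190:310,225:475,::-1]
cv2.imwrite("pics/t5c.png",cv2.convertScaleAbs(cv2.resize(a,None,fx=3.2,fy=3.2,interpolation=3),alpha=1.3))
E
```

```text
time_s: 27.72
ee_pos: [548.1, 57.1, 41.4]
ee_rot: [-179.8, 0.1, 79.9]
force: [0.0, 0.1, -1.0]
gripper_width: 55.0
gripper_force: 0.0
time_s: 28.13
ee_pos: [549.9, 58.3, 25.5]
ee_rot: [179.9, -0.0, 80.0]
force: [0.4, 0.5, 0.3]
gripper_width: 39.3
gripper_force: 0.0
time_s: 28.55
ee_pos: [547.7, 58.2, 84.4]
ee_rot: [-179.7, 0.1, 80.0]
force: [1.1, -0.8, -0.8]
gripper_width: 34.4
gripper_force: 20.0
time_s: 28.97
ee_pos: [549.7, 58.3, 161.2]
ee_rot: [179.9, -0.0, 80.0]
force: [-0.4, -0.1, -0.6]
gripper_width: 34.2
gripper_force: 20.0
time_s: 29.38
ee_pos: [534.7, -108.0, 158.2]
ee_rot: [-179.8, -0.0, 80.0]
force: [1.3, -0.1, -0.4]
gripper_width: 34.4
gripper_force: 20.0
time_s: 29.8
ee_pos: [520.9, -278.8, 158.0]
ee_rot: [-179.8, -0.1, 79.9]
force: [0.3, -0.2, 0.2]
gripper_width: 34.0
gripper_force: 20.0
time_s: 30.22
ee_pos: [514.4, -357.3, 157.8]
ee_rot: [-179.8, -0.1, 79.9]
force: [-0.7, -0.2, 0.2]
gripper_width: 34.5
gripper_force: 20.0
[-0.0017  0.002   0.1328] [-36.  26.  88.   0.  66. -26.]
```

View pics/t5c.png

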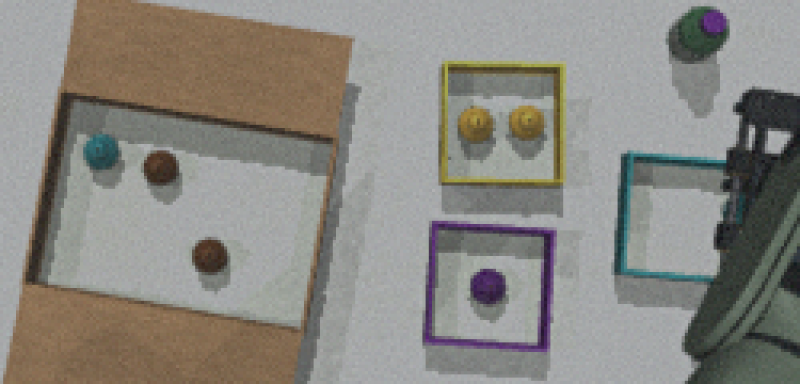

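Two yellows and the purple stand in their trays, and flaps and bottle are fine. I'll place this turquoise gourd, then go to the last one.

```bash
python3 -m crank '[{"x":0,"y":0.001,"z":0.03,"yaw":0,"grip":0.025},{"x":0,"y":0.001,"z":0.06,"yaw":0,"grip":0.025},{"x":0,"y":0.001,"z":0.09,"yaw":0,"grip":0.025},{"x":0,"y":0.001,"z":0.105,"yaw":0,"grip":0.025},{"x":0,"y":0.001,"z":0.11,"yaw":0,"grip":0.025}]' 20
python3 -m crank '[{"x":0,"y":0,"z":0.005,"yaw":0,"grip":0.025},{"x":0,"y":0,"z":0.01,"yaw":0,"grip":0.025},{"x":0,"y":0,"z":0.015,"yaw":0,"grip":0.025},{"x":0,"y":0,"z":0.02,"yaw":0,"grip":0.025},{"x":0,"y":0,"z":0.024,"yaw":0,"grip":0.025}]' 20
python3 -m crank '[{"x":0,"y":0,"z":0,"yaw":0,"grip":0.025},{"x":0,"y":0,"z":0,"yaw":0,"grip":0.035},{"x":0,"y":0,"z":0,"yaw":0,"grip":0.05},{"x":0,"y":0,"z":0,"yaw":0,"grip":0.05},{"x":0,"y":0,"z":0,"yaw":0,"grip":0.05}]' 20
python3 -m crank '[{"x":0,"y":0,"z":-0.02,"yaw":0,"grip":0.05},{"x":0,"y":0,"z":-0.05,"yaw":0,"grip":0.05},{"x":0,"y":0,"z":-0.09,"yaw":0,"grip":0.05},{"x":0,"y":0,"z":-0.12,"yaw":0,"grip":0.05},{"x":0,"y":0,"z":-0.135,"yaw":0,"grip":0.05}]' 20
python3 -m crank '[{"x":0.04,"y":-0.002,"z":0,"yaw":0,"grip":0.055},{"x":0.08,"y":-0.004,"z":0,"yaw":0,"grip":0.055},{"x":0.12,"y":-0.006,"z":0,"yaw":0,"grip":0.055},{"x":0.16,"y":-0.008,"z":0,"yaw":0,"grip":0.055},{"x":0.2,"y":-0.01,"z":0,"yaw":0,"grip":0.055}]' 20
python3 -m crank '[{"x":0.04,"y":-0.002,"z":0,"yaw":0,"grip":0.055},{"x":0.08,"y":-0.004,"z":0,"yaw":0,"grip":0.055},{"x":0.12,"y":-0.006,"z":0,"yaw":0,"grip":0.055},{"x":0.16,"y":-0.008,"z":0,"yaw":0,"grip":0.055},{"x":0.2,"y":-0.01,"z":0,"yaw":0,"grip":0.055}]' 20
python3 -m crank '[{"x":0.04,"y":-0.002,"z":0,"yaw":0,"grip":0.055},{"x":0.08,"y":-0.004,"z":0,"yaw":0,"grip":0.055},{"x":0.12,"y":-0.006,"z":0,"yaw":0,"grip":0.055},{"x":0.16,"y":-0.008,"z":0,"yaw":0,"grip":0.055},{"x":0.193,"y":-0.012,"z":0,"yaw":0,"grip":0.055}]' 20
python3 -m crank '[{"x":0,"y":0,"z":0,"yaw":0,"grip":0.055},{"x":0,"y":0,"z":0,"yaw":0,"grip":0.055},{"x":0,"y":0,"z":0,"yaw":0,"grip":0.055},{"x":0,"y":0,"z":0,"yaw":0,"grip":0.055},{"x":0,"y":0,"z":0,"yaw":0,"grip":0.055}]' 20
python3 - <<'E'
from h import *
wfind("t",mn=400);print(to(588,231,24))
E
```

```text
time_s: 30.68
ee_pos: [514.6, -354.2, 46.2]
ee_rot: [-179.6, -0.2, 80.1]
force: [-0.0, 0.7, 0.0]
gripper_width: 34.4
gripper_force: 20.0
time_s: 31.1
ee_pos: [516.9, -357.5, 26.2]
ee_rot: [179.9, 0.0, 80.0]
force: [-0.3, 0.2, -0.1]
gripper_width: 34.3
gripper_force: 20.0
time_s: 31.52
ee_pos: [516.6, -357.5, 26.1]
ee_rot: [180.0, 0.0, 80.0]
force: [0.1, 0.4, 0.1]
gripper_width: 49.6
gripper_force: 0.0
time_s: 31.93
ee_pos: [518.1, -358.5, 165.8]
ee_rot: [179.6, 0.2, 80.0]
force: [1.0, 0.3, 0.4]
gripper_width: 50.1
gripper_force: 0.0
time_s: 32.35
ee_pos: [541.3, -157.0, 161.2]
ee_rot: [180.0, -0.0, 79.9]
force: [0.0, -0.0, 0.1]
gripper_width: 54.9
gripper_force: 0.0
time_s: 32.77
ee_pos: [566.4, 41.9, 161.3]
ee_rot: [180.0, -0.0, 80.0]
force: [-0.1, 0.1, 1.2]
gripper_width: 55.1
gripper_force: 0.0
time_s: 33.18
ee_pos: [588.5, 235.0, 161.1]
ee_rot: [180.0, -0.1, 80.0]
force: [0.8, 0.1, -0.3]
gripper_width: 55.1
gripper_force: 0.0
time_s: 33.6
ee_pos: [588.3, 230.6, 161.1]
ee_rot: [-180.0, 0.0, 79.9]
force: [-0.3, 0.1, 0.4]
gripper_width: 55.2
gripper_force: 0.0
t [587.3, 231.3] w 35 (np.int32(294), np.int32(217), np.int32(40), np.int32(40)) local [45.0, 92.0]
33.6 [588.4 230.7 161.2] [180.    0.   79.9]
[ 0.0002 -0.0004  0.1372]
```

```bash
python3 -m crank '[{"x":0,"y":-0.001,"z":0.03,"yaw":0,"grip":0.055},{"x":0,"y":-0.001,"z":0.06,"yaw":0,"grip":0.055},{"x":0,"y":-0.001,"z":0.09,"yaw":0,"grip":0.055},{"x":0,"y":-0.001,"z":0.107,"yaw":0,"grip":0.055},{"x":0,"y":-0.001,"z":0.117,"yaw":0,"grip":0.055}]'
python3 -m crank '[{"x":0,"y":0,"z":0.008,"yaw":0,"grip":0.055},{"x":0,"y":0,"z":0.015,"yaw":0,"grip":0.055},{"x":0,"y":0,"z":0.019,"yaw":0,"grip":0.05},{"x":0,"y":0,"z":0.019,"yaw":0,"grip":0.04},{"x":0,"y":0,"z":0.019,"yaw":0,"grip":0.025}]' 20
python3 -m crank '[{"x":0,"y":0,"z":0,"yaw":0,"grip":0.025},{"x":0,"y":0,"z":0,"yaw":0,"grip":0.025},{"x":0,"y":0,"z":-0.01,"yaw":0,"grip":0.025},{"x":0,"y":0,"z":-0.03,"yaw":0,"grip":0.025},{"x":0,"y":0,"z":-0.06,"yaw":0,"grip":0.025}]' 20
python3 -m crank '[{"x":0,"y":0,"z":-0.03,"yaw":0,"grip":0.025},{"x":0,"y":0,"z":-0.06,"yaw":0,"grip":0.025},{"x":0,"y":0,"z":-0.075,"yaw":0,"grip":0.025},{"x":0,"y":0,"z":-0.075,"yaw":0,"grip":0.025},{"x":0,"y":0,"z":-0.075,"yaw":0,"grip":0.025}]' 20
python3 -m crank '[{"x":-0.03,"y":0.002,"z":0,"yaw":0,"grip":0.025},{"x":-0.065,"y":0.004,"z":0,"yaw":0,"grip":0.025},{"x":-0.1,"y":0.006,"z":0,"yaw":0,"grip":0.025},{"x":-0.14,"y":0.008,"z":0,"yaw":0,"grip":0.025},{"x":-0.18,"y":0.009,"z":0,"yaw":0,"grip":0.025}]' 20
python3 -m crank '[{"x":-0.04,"y":0.002,"z":0,"yaw":0,"grip":0.025},{"x":-0.08,"y":0.004,"z":0,"yaw":0,"grip":0.025},{"x":-0.12,"y":0.006,"z":0,"yaw":0,"grip":0.025},{"x":-0.16,"y":0.008,"z":0,"yaw":0,"grip":0.025},{"x":-0.2,"y":0.01,"z":0,"yaw":0,"grip":0.025}]' 20
python3 -m crank '[{"x":-0.04,"y":0.002,"z":0,"yaw":0,"grip":0.025},{"x":-0.08,"y":0.004,"z":0,"yaw":0,"grip":0.025},{"x":-0.12,"y":0.006,"z":0,"yaw":0,"grip":0.025},{"x":-0.15,"y":0.008,"z":0,"yaw":0,"grip":0.025},{"x":-0.164,"y":0.008,"z":0,"yaw":0,"grip":0.025}]' 20
python3 -m crank '[{"x":0,"y":0,"z":0,"yaw":0,"grip":0.025},{"x":0,"y":0,"z":0,"yaw":0,"grip":0.025},{"x":0,"y":0,"z":0,"yaw":0,"grip":0.025},{"x":0,"y":0,"z":0,"yaw":0,"grip":0.025},{"x":0,"y":0,"z":0,"yaw":0,"grip":0.025}]' 20
python3 -c 'from h import *;print(to(519.7,-309,25))'
```

```text
time_s: 34.07
ee_pos: [585.9, 230.7, 41.4]
ee_rot: [-179.8, 0.1, 79.9]
force: [-0.2, 0.6, 0.6]
gripper_width: 54.9
gripper_force: 0.0
time_s: 34.48
ee_pos: [587.8, 232.5, 25.7]
ee_rot: [179.9, -0.0, 80.0]
force: [-0.6, 0.2, 0.1]
gripper_width: 39.4
gripper_force: 0.0
time_s: 34.9
ee_pos: [585.6, 231.7, 84.0]
ee_rot: [-179.7, 0.2, 80.0]
force: [-0.5, -0.2, -0.4]
gripper_width: 34.1
gripper_force: 20.0
time_s: 35.32
ee_pos: [587.5, 232.5, 161.2]
ee_rot: [179.9, -0.1, 80.0]
force: [-0.1, -0.4, -1.6]
gripper_width: 34.0
gripper_force: 20.0
time_s: 35.73
ee_pos: [563.2, 52.1, 157.8]
ee_rot: [-179.8, 0.1, 80.0]
force: [0.6, 0.2, 0.3]
gripper_width: 34.1
gripper_force: 20.0
time_s: 36.15
ee_pos: [538.0, -146.6, 158.0]
ee_rot: [-179.8, -0.0, 80.0]
force: [0.4, -0.0, 0.5]
gripper_width: 34.0
gripper_force: 20.0
time_s: 36.57
ee_pos: [517.5, -311.4, 157.7]
ee_rot: [-179.8, -0.0, 79.8]
force: [-0.4, 0.2, 0.1]
gripper_width: 34.1
gripper_force: 20.0
time_s: 36.98
ee_pos: [519.4, -306.5, 159.9]
ee_rot: [-180.0, -0.0, 80.1]
force: [0.4, 0.7, -0.1]
gripper_width: 34.3
gripper_force: 20.0
[-0.0025  0.0007  0.1349]
```

```bash
python3 -m crank '[{"x":-0.002,"y":0.001,"z":0.03,"yaw":0,"grip":0.025},{"x":-0.002,"y":0.001,"z":0.06,"yaw":0,"grip":0.025},{"x":-0.002,"y":0.001,"z":0.09,"yaw":0,"grip":0.025},{"x":-0.002,"y":0.001,"z":0.105,"yaw":0,"grip":0.025},{"x":-0.002,"y":0.001,"z":0.11,"yaw":0,"grip":0.025}]' 20
python3 -m crank '[{"x":0,"y":0,"z":0.005,"yaw":0,"grip":0.025},{"x":0,"y":0,"z":0.01,"yaw":0,"grip":0.025},{"x":0,"y":0,"z":0.015,"yaw":0,"grip":0.025},{"x":0,"y":0,"z":0.02,"yaw":0,"grip":0.025},{"x":0,"y":0,"z":0.024,"yaw":0,"grip":0.025}]' 20
python3 -m crank '[{"x":0,"y":0,"z":0,"yaw":0,"grip":0.025},{"x":0,"y":0,"z":0,"yaw":0,"grip":0.035},{"x":0,"y":0,"z":0,"yaw":0,"grip":0.05},{"x":0,"y":0,"z":0,"yaw":0,"grip":0.05},{"x":0,"y":0,"z":0,"yaw":0,"grip":0.05}]' 20
python3 -m crank '[{"x":0,"y":0,"z":-0.02,"yaw":0,"grip":0.05},{"x":0,"y":0,"z":-0.05,"yaw":0,"grip":0.05},{"x":0,"y":0,"z":-0.09,"yaw":0,"grip":0.05},{"x":0,"y":0,"z":-0.13,"yaw":0,"grip":0.05},{"x":0,"y":0,"z":-0.17,"yaw":0,"grip":0.05}]' 20
python3 -m crank '[{"x":0.03,"y":-0.03,"z":-0.01,"yaw":0,"grip":0.05},{"x":0.06,"y":-0.06,"z":-0.02,"yaw":0,"grip":0.05},{"x":0.09,"y":-0.09,"z":-0.03,"yaw":0,"grip":0.05},{"x":0.12,"y":-0.11,"z":-0.04,"yaw":0,"grip":0.05},{"x":0.15,"y":-0.12,"z":-0.05,"yaw":0,"grip":0.05}]' 20
python3 -m crank '[{"x":0,"y":0,"z":0,"yaw":0,"grip":0.05},{"x":0,"y":0,"z":0,"yaw":0,"grip":0.05},{"x":0,"y":0,"z":0,"yaw":0,"grip":0.05},{"x":0,"y":0,"z":0,"yaw":0,"grip":0.05},{"x":0,"y":0,"z":0,"yaw":0,"grip":0.05}]' 20
python3 - <<'E'
from h import *
save("scene","pics/s6.png")
a=save("top","pics/t6.png")[:,:,::-1]
E
```

```text
time_s: 37.4
ee_pos: [518.3, -308.0, 47.0]
ee_rot: [-179.7, -0.1, 80.1]
force: [-0.5, 0.6, -1.2]
gripper_width: 34.2
gripper_force: 20.0
time_s: 37.82
ee_pos: [520.2, -310.4, 26.2]
ee_rot: [179.9, 0.0, 80.0]
force: [0.1, 0.1, -0.3]
gripper_width: 35.0
gripper_force: 20.0
time_s: 38.23
ee_pos: [519.9, -310.3, 26.1]
ee_rot: [180.0, 0.0, 80.0]
force: [0.1, 0.2, -0.1]
gripper_width: 49.2
gripper_force: 0.0
time_s: 38.65
ee_pos: [519.4, -310.0, 197.7]
ee_rot: [-180.0, -0.0, 80.0]
force: [0.6, -1.2, -0.0]
gripper_width: 50.1
gripper_force: 0.0
time_s: 39.07
ee_pos: [424.6, -139.8, 246.5]
ee_rot: [-179.9, -0.0, 79.9]
force: [0.2, 1.0, 0.2]
gripper_width: 49.9
gripper_force: 0.0
time_s: 39.48
ee_pos: [427.9, -142.5, 245.3]
ee_rot: [-179.9, -0.0, 79.9]
force: [-0.4, 0.2, 0.3]
gripper_width: 50.3
gripper_force: 0.0
```

View pics/s6.png

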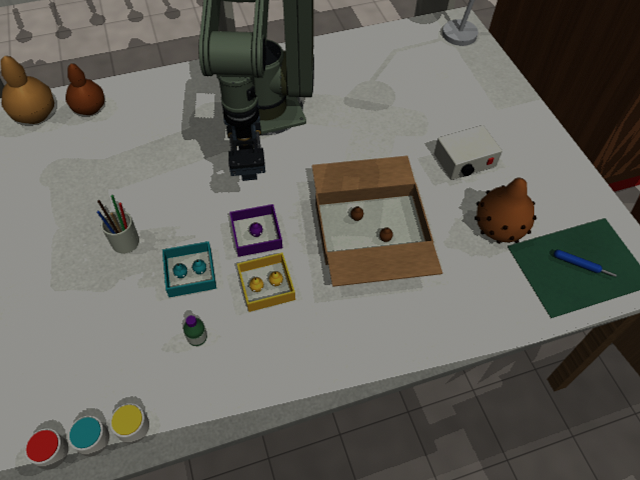

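View pics/t6.png

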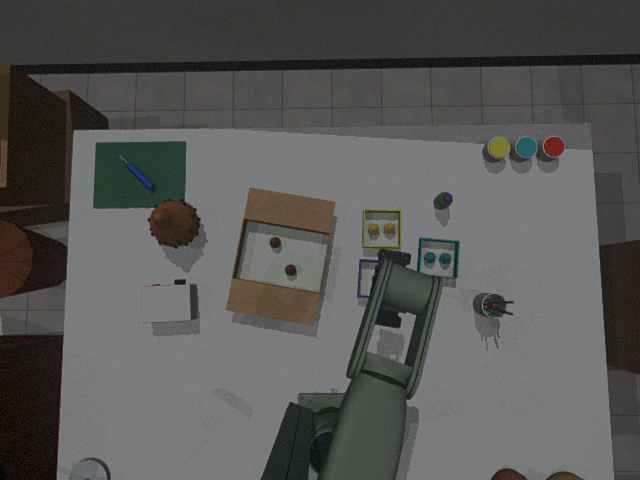

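The final views show everything in place. The turquoise pair is at (180,271) and (199,267), the purple one at (256,229), and the yellow pair at (256,285) and (275,279). Both plain gourds are still in the carton, both flaps are open, and the bystanders haven't moved.

```bash
python3 -c 'from workcell import *;print(job_done())'
```

```text
the job is handed in; nothing more can be done
None
```

The job is handed in: both flaps are open, all five painted gourds are in the trays of their own colours, the two plain ones are still in the carton, and the lamp, brush jar, control box and paint bottle were not disturbed.

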